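# Move the seasonings into the new rack, order kept

## Task

Move the four seasoning containers from the old grey rack into the wooden rack, one container to a bay, standing upright and set down without dropping them. Keep their order as counted from the red knobs and work from there, one at a time: the one nearest the grey rack's red knob goes first, into the wooden bay nearest the wooden rack's red knob, then the next into the next bay, and so on to the last. Do not tip any over or mix up those still waiting, and leave the carton and the avocado where they are.

Things in the scene. Friction and masses are not known exactly. Their poses are not given: they have to be found in the camera images.
- spice_jar: Glass spice jar with an orange-red lid, 45 mm across, 106 mm tall, about 0.11 kg; 42 to 45 mm wide where gripped, about 60 mm above its underside. Origin at the centre of the underside, z up along its axis. It starts upright in one bay of the grey rack, which bay is drawn afresh.
- salt_shaker: Small glass shaker with a light grey domed top, 44 mm across, 90 mm tall, about 0.1 kg, may lean 2 degrees; grip the glass, about 40 mm wide or a little more, about 55 mm above its underside. Origin at the centre of the underside, z up along its axis. It starts upright in one bay of the grey rack, which bay is drawn afresh.
- white_lid_jar: Glass jar of yellow paste with a white lid, 58 by 62 mm across, 99 mm tall, about 0.45 kg; grip about 60 mm above its underside. Origin at the centre of the underside, z up along its axis. It starts upright in one bay of the grey rack, which bay is drawn afresh.
- blue_tin: Plain blue round tin with a blue lid, body 54 mm across, lid 57 mm, 96 mm tall, about 0.16 kg; grip the body about 60 mm above its underside. Origin at the centre of the underside, z up along its axis. It starts upright in one bay of the grey rack, which bay is drawn afresh.
- grey_rack: The old grey steel and wire rack, fixed, 96 mm deep (its x), 392 mm long (its y). Origin: middle in plan, 14 mm below the floor the containers stand on. Four bays, 80 mm clear square, centres at x = 0, y = -126, -42, 42, 126 mm; rails and dividers rise 23 mm above the floor, end blocks with knobs 42 mm. Stands in front of or behind the other rack. Full at the start.
- wood_rack: The new wooden rack, fixed, 96 mm deep (its x), 392 mm long (its y). Origin: middle in plan, 14 mm below the floor the containers stand on. Four bays, 80 mm clear square, centres at x = 0, y = -126, -42, 42, 126 mm; rails and dividers rise 23 mm above the floor, end blocks with knobs 42 mm. Stands in front of or behind the other rack. Empty at the start.
- grey_red_knob: The grey rack's red ball knob, fixed, 24 mm wide, 18 mm high, on one of the rack's two end blocks, on the row's line (x = 0, y = +182 or -182 mm in the rack's frame, drawn afresh); the other end has a like knob in the rack's colour. Origin at its underside. The bay centres lie 56, 140, 224 and 308 mm from it in plan.
- wood_red_knob: The wooden rack's red ball knob, fixed, 24 mm wide, 18 mm high, on one of the rack's two end blocks, on the row's line (x = 0, y = +182 or -182 mm in the rack's frame, drawn afresh); the other end has a like knob in the rack's colour. Origin at its underside. The bay centres lie 56, 140, 224 and 308 mm from it in plan.
- brown_carton: Bystander: brown loose cardboard carton, 150 x 75 x 92 mm, origin at the centre of its underside; to the left of the racks, leave it alone.
- avocado: Bystander: loose dark green avocado, 101 x 68 x 68 mm, origin under its middle; to the left of the racks, leave it alone.
There are look-alikes about, which are no part of the job. Leave any turquoise look-alike of the white_lid_jar alone.

How it is judged:
On the way, in this order (a step that is already met when the one before it is completed fails the run):
1. the first piece from the grey rack's red-knob end stands in the first wooden bay from the red knob; those further on still stand in their grey bays (((x of spice_jar in the frame of wood_rack between -0.022 and 0.022 m and horizontal distance between spice_jar and wood_red_knob between 0.034 and 0.078 m and z of spice_jar in the frame of wood_rack between 0.007 and 0.021 m and angle between spice_jar's own z axis and vertical below 0.12 rad) or (x of salt_shaker in the frame of wood_rack between -0.022 and 0.022 m and horizontal distance between salt_shaker and wood_red_knob between 0.034 and 0.078 m and z of salt_shaker in the frame of wood_rack between 0.007 and 0.021 m and angle between salt_shaker's own z axis and vertical below 0.12 rad) or (x of white_lid_jar in the frame of wood_rack between -0.022 and 0.022 m and horizontal distance between white_lid_jar and wood_red_knob between 0.034 and 0.078 m and z of white_lid_jar in the frame of wood_rack between 0.007 and 0.021 m and angle between white_lid_jar's own z axis and vertical below 0.12 rad) or (x of blue_tin in the frame of wood_rack between -0.022 and 0.022 m and horizontal distance between blue_tin and wood_red_knob between 0.034 and 0.078 m and z of blue_tin in the frame of wood_rack between 0.007 and 0.021 m and angle between blue_tin's own z axis and vertical below 0.12 rad)) and ((horizontal distance between spice_jar and grey_red_knob between 0.118 and 0.162 m and horizontal distance between spice_jar and grey_rack below 0.15 m) or (horizontal distance between salt_shaker and grey_red_knob between 0.118 and 0.162 m and horizontal distance between salt_shaker and grey_rack below 0.15 m) or (horizontal distance between white_lid_jar and grey_red_knob between 0.118 and 0.162 m and horizontal distance between white_lid_jar and grey_rack below 0.15 m) or (horizontal distance between blue_tin and grey_red_knob between 0.118 and 0.162 m and horizontal distance between blue_tin and grey_rack below 0.15 m)) and ((horizontal distance between spice_jar and grey_red_knob between 0.202 and 0.246 m and horizontal distance between spice_jar and grey_rack below 0.15 m) or (horizontal distance between salt_shaker and grey_red_knob between 0.202 and 0.246 m and horizontal distance between salt_shaker and grey_rack below 0.15 m) or (horizontal distance between white_lid_jar and grey_red_knob between 0.202 and 0.246 m and horizontal distance between white_lid_jar and grey_rack below 0.15 m) or (horizontal distance between blue_tin and grey_red_knob between 0.202 and 0.246 m and horizontal distance between blue_tin and grey_rack below 0.15 m)) and ((horizontal distance between spice_jar and grey_red_knob between 0.286 and 0.33 m and horizontal distance between spice_jar and grey_rack below 0.15 m) or (horizontal distance between salt_shaker and grey_red_knob between 0.286 and 0.33 m and horizontal distance between salt_shaker and grey_rack below 0.15 m) or (horizontal distance between white_lid_jar and grey_red_knob between 0.286 and 0.33 m and horizontal distance between white_lid_jar and grey_rack below 0.15 m) or (horizontal distance between blue_tin and grey_red_knob between 0.286 and 0.33 m and horizontal distance between blue_tin and grey_rack below 0.15 m))), for 0.2 s.
2. the second piece from the grey rack's red-knob end stands in the second wooden bay from the red knob; those further on still stand in their grey bays (((x of spice_jar in the frame of wood_rack between -0.022 and 0.022 m and horizontal distance between spice_jar and wood_red_knob between 0.118 and 0.162 m and z of spice_jar in the frame of wood_rack between 0.007 and 0.021 m and angle between spice_jar's own z axis and vertical below 0.12 rad) or (x of salt_shaker in the frame of wood_rack between -0.022 and 0.022 m and horizontal distance between salt_shaker and wood_red_knob between 0.118 and 0.162 m and z of salt_shaker in the frame of wood_rack between 0.007 and 0.021 m and angle between salt_shaker's own z axis and vertical below 0.12 rad) or (x of white_lid_jar in the frame of wood_rack between -0.022 and 0.022 m and horizontal distance between white_lid_jar and wood_red_knob between 0.118 and 0.162 m and z of white_lid_jar in the frame of wood_rack between 0.007 and 0.021 m and angle between white_lid_jar's own z axis and vertical below 0.12 rad) or (x of blue_tin in the frame of wood_rack between -0.022 and 0.022 m and horizontal distance between blue_tin and wood_red_knob between 0.118 and 0.162 m and z of blue_tin in the frame of wood_rack between 0.007 and 0.021 m and angle between blue_tin's own z axis and vertical below 0.12 rad)) and ((horizontal distance between spice_jar and grey_red_knob between 0.202 and 0.246 m and horizontal distance between spice_jar and grey_rack below 0.15 m) or (horizontal distance between salt_shaker and grey_red_knob between 0.202 and 0.246 m and horizontal distance between salt_shaker and grey_rack below 0.15 m) or (horizontal distance between white_lid_jar and grey_red_knob between 0.202 and 0.246 m and horizontal distance between white_lid_jar and grey_rack below 0.15 m) or (horizontal distance between blue_tin and grey_red_knob between 0.202 and 0.246 m and horizontal distance between blue_tin and grey_rack below 0.15 m)) and ((horizontal distance between spice_jar and grey_red_knob between 0.286 and 0.33 m and horizontal distance between spice_jar and grey_rack below 0.15 m) or (horizontal distance between salt_shaker and grey_red_knob between 0.286 and 0.33 m and horizontal distance between salt_shaker and grey_rack below 0.15 m) or (horizontal distance between white_lid_jar and grey_red_knob between 0.286 and 0.33 m and horizontal distance between white_lid_jar and grey_rack below 0.15 m) or (horizontal distance between blue_tin and grey_red_knob between 0.286 and 0.33 m and horizontal distance between blue_tin and grey_rack below 0.15 m))), for 0.2 s.
3. the third piece from the grey rack's red-knob end stands in the third wooden bay from the red knob; those further on still stand in their grey bays (((x of spice_jar in the frame of wood_rack between -0.022 and 0.022 m and horizontal distance between spice_jar and wood_red_knob between 0.202 and 0.246 m and z of spice_jar in the frame of wood_rack between 0.007 and 0.021 m and angle between spice_jar's own z axis and vertical below 0.12 rad) or (x of salt_shaker in the frame of wood_rack between -0.022 and 0.022 m and horizontal distance between salt_shaker and wood_red_knob between 0.202 and 0.246 m and z of salt_shaker in the frame of wood_rack between 0.007 and 0.021 m and angle between salt_shaker's own z axis and vertical below 0.12 rad) or (x of white_lid_jar in the frame of wood_rack between -0.022 and 0.022 m and horizontal distance between white_lid_jar and wood_red_knob between 0.202 and 0.246 m and z of white_lid_jar in the frame of wood_rack between 0.007 and 0.021 m and angle between white_lid_jar's own z axis and vertical below 0.12 rad) or (x of blue_tin in the frame of wood_rack between -0.022 and 0.022 m and horizontal distance between blue_tin and wood_red_knob between 0.202 and 0.246 m and z of blue_tin in the frame of wood_rack between 0.007 and 0.021 m and angle between blue_tin's own z axis and vertical below 0.12 rad)) and ((horizontal distance between spice_jar and grey_red_knob between 0.286 and 0.33 m and horizontal distance between spice_jar and grey_rack below 0.15 m) or (horizontal distance between salt_shaker and grey_red_knob between 0.286 and 0.33 m and horizontal distance between salt_shaker and grey_rack below 0.15 m) or (horizontal distance between white_lid_jar and grey_red_knob between 0.286 and 0.33 m and horizontal distance between white_lid_jar and grey_rack below 0.15 m) or (horizontal distance between blue_tin and grey_red_knob between 0.286 and 0.33 m and horizontal distance between blue_tin and grey_rack below 0.15 m))), for 0.2 s.
4. the fourth piece from the grey rack's red-knob end stands in the fourth wooden bay from the red knob; none is left (((x of spice_jar in the frame of wood_rack between -0.022 and 0.022 m and horizontal distance between spice_jar and wood_red_knob between 0.286 and 0.33 m and z of spice_jar in the frame of wood_rack between 0.007 and 0.021 m and angle between spice_jar's own z axis and vertical below 0.12 rad) or (x of salt_shaker in the frame of wood_rack between -0.022 and 0.022 m and horizontal distance between salt_shaker and wood_red_knob between 0.286 and 0.33 m and z of salt_shaker in the frame of wood_rack between 0.007 and 0.021 m and angle between salt_shaker's own z axis and vertical below 0.12 rad) or (x of white_lid_jar in the frame of wood_rack between -0.022 and 0.022 m and horizontal distance between white_lid_jar and wood_red_knob between 0.286 and 0.33 m and z of white_lid_jar in the frame of wood_rack between 0.007 and 0.021 m and angle between white_lid_jar's own z axis and vertical below 0.12 rad) or (x of blue_tin in the frame of wood_rack between -0.022 and 0.022 m and horizontal distance between blue_tin and wood_red_knob between 0.286 and 0.33 m and z of blue_tin in the frame of wood_rack between 0.007 and 0.021 m and angle between blue_tin's own z axis and vertical below 0.12 rad))), for 0.2 s.
At the end, for the whole second after the job is handed in: Each of the four wooden bays holds one container, within 22 mm of the bay's centre along and across the row, on the rack floor (7 mm), upright within 0.12 rad, at rest; they were brought over one at a time from the red-knob end, each into the next bay from the wooden rack's red knob (((x of spice_jar in the frame of wood_rack between -0.022 and 0.022 m and horizontal distance between spice_jar and wood_red_knob between 0.034 and 0.078 m and z of spice_jar in the frame of wood_rack between 0.007 and 0.021 m and angle between spice_jar's own z axis and vertical below 0.12 rad) or (x of salt_shaker in the frame of wood_rack between -0.022 and 0.022 m and horizontal distance between salt_shaker and wood_red_knob between 0.034 and 0.078 m and z of salt_shaker in the frame of wood_rack between 0.007 and 0.021 m and angle between salt_shaker's own z axis and vertical below 0.12 rad) or (x of white_lid_jar in the frame of wood_rack between -0.022 and 0.022 m and horizontal distance between white_lid_jar and wood_red_knob between 0.034 and 0.078 m and z of white_lid_jar in the frame of wood_rack between 0.007 and 0.021 m and angle between white_lid_jar's own z axis and vertical below 0.12 rad) or (x of blue_tin in the frame of wood_rack between -0.022 and 0.022 m and horizontal distance between blue_tin and wood_red_knob between 0.034 and 0.078 m and z of blue_tin in the frame of wood_rack between 0.007 and 0.021 m and angle between blue_tin's own z axis and vertical below 0.12 rad)) and ((x of spice_jar in the frame of wood_rack between -0.022 and 0.022 m and horizontal distance between spice_jar and wood_red_knob between 0.118 and 0.162 m and z of spice_jar in the frame of wood_rack between 0.007 and 0.021 m and angle between spice_jar's own z axis and vertical below 0.12 rad) or (x of salt_shaker in the frame of wood_rack between -0.022 and 0.022 m and horizontal distance between salt_shaker and wood_red_knob between 0.118 and 0.162 m and z of salt_shaker in the frame of wood_rack between 0.007 and 0.021 m and angle between salt_shaker's own z axis and vertical below 0.12 rad) or (x of white_lid_jar in the frame of wood_rack between -0.022 and 0.022 m and horizontal distance between white_lid_jar and wood_red_knob between 0.118 and 0.162 m and z of white_lid_jar in the frame of wood_rack between 0.007 and 0.021 m and angle between white_lid_jar's own z axis and vertical below 0.12 rad) or (x of blue_tin in the frame of wood_rack between -0.022 and 0.022 m and horizontal distance between blue_tin and wood_red_knob between 0.118 and 0.162 m and z of blue_tin in the frame of wood_rack between 0.007 and 0.021 m and angle between blue_tin's own z axis and vertical below 0.12 rad)) and ((x of spice_jar in the frame of wood_rack between -0.022 and 0.022 m and horizontal distance between spice_jar and wood_red_knob between 0.202 and 0.246 m and z of spice_jar in the frame of wood_rack between 0.007 and 0.021 m and angle between spice_jar's own z axis and vertical below 0.12 rad) or (x of salt_shaker in the frame of wood_rack between -0.022 and 0.022 m and horizontal distance between salt_shaker and wood_red_knob between 0.202 and 0.246 m and z of salt_shaker in the frame of wood_rack between 0.007 and 0.021 m and angle between salt_shaker's own z axis and vertical below 0.12 rad) or (x of white_lid_jar in the frame of wood_rack between -0.022 and 0.022 m and horizontal distance between white_lid_jar and wood_red_knob between 0.202 and 0.246 m and z of white_lid_jar in the frame of wood_rack between 0.007 and 0.021 m and angle between white_lid_jar's own z axis and vertical below 0.12 rad) or (x of blue_tin in the frame of wood_rack between -0.022 and 0.022 m and horizontal distance between blue_tin and wood_red_knob between 0.202 and 0.246 m and z of blue_tin in the frame of wood_rack between 0.007 and 0.021 m and angle between blue_tin's own z axis and vertical below 0.12 rad)) and ((x of spice_jar in the frame of wood_rack between -0.022 and 0.022 m and horizontal distance between spice_jar and wood_red_knob between 0.286 and 0.33 m and z of spice_jar in the frame of wood_rack between 0.007 and 0.021 m and angle between spice_jar's own z axis and vertical below 0.12 rad) or (x of salt_shaker in the frame of wood_rack between -0.022 and 0.022 m and horizontal distance between salt_shaker and wood_red_knob between 0.286 and 0.33 m and z of salt_shaker in the frame of wood_rack between 0.007 and 0.021 m and angle between salt_shaker's own z axis and vertical below 0.12 rad) or (x of white_lid_jar in the frame of wood_rack between -0.022 and 0.022 m and horizontal distance between white_lid_jar and wood_red_knob between 0.286 and 0.33 m and z of white_lid_jar in the frame of wood_rack between 0.007 and 0.021 m and angle between white_lid_jar's own z axis and vertical below 0.12 rad) or (x of blue_tin in the frame of wood_rack between -0.022 and 0.022 m and horizontal distance between blue_tin and wood_red_knob between 0.286 and 0.33 m and z of blue_tin in the frame of wood_rack between 0.007 and 0.021 m and angle between blue_tin's own z axis and vertical below 0.12 rad)) and linear speed of each of spice_jar, salt_shaker, white_lid_jar, blue_tin below 0.03 m/s and angular speed of each of spice_jar, salt_shaker, white_lid_jar, blue_tin below 0.3 rad/s); the robot touches nothing.
It fails at once if a container tips over (angle between any of spice_jar, salt_shaker, white_lid_jar, blue_tin's own z axis and vertical above 0.7 rad).
It fails at once if a container is dropped (touched by nothing, its underside more than about 45 mm above a rack floor) ((contact force between spice_jar and anything else below 0.02 N and height (world z) of spice_jar above 0.06 m) or (contact force between salt_shaker and anything else below 0.02 N and height (world z) of salt_shaker above 0.06 m) or (contact force between white_lid_jar and anything else below 0.02 N and height (world z) of white_lid_jar above 0.06 m) or (contact force between blue_tin and anything else below 0.02 N and height (world z) of blue_tin above 0.06 m)).
It fails at once if the carton or the avocado is pushed more than 30 mm from where it was (distance of any of brown_carton, avocado from where it was at the start of the episode above 0.03 m).
It also fails if it takes over 104 s, if anything falls off the work surface, if the arm or the gripper's body presses on something with over 40 N, if the wrist force passes 120 N, or if a joint passes its speed limit or range.

## Robot

A 6-joint arm with a two-finger parallel gripper is mounted at the origin on a cart in front of the work surface, level with it; the furniture and walls round the work are solid. World frame = base frame: x ahead of the robot, y to its left, z up, the work surface at z = 0. Lengths are in m, angles in rad, forces in N, time in s.
With the tool pointing down it reaches from about 0.2 to 0.875 m from the base axis. Payload 3.4 kg.
Tool frame: the origin (TCP) lies on the front face of the gripper's body, between the roots of the fingers; the fingertips stand 97 mm ahead of it and the grasp point (between the pads) lies 78 mm ahead of it; z points along the fingers, y is the direction in which the jaws open and shut (so a half turn about z gives the same grasp; the last joint's range is limited). The gripper opens to 94 mm and grips with 3 to 60 N. Pads are 16 mm wide; open, the fingers measure 119 mm over their backs; the gripper's body (75 mm by 177 mm) begins 78 mm behind the grasp point.
Start: joints at [-1.409, 0.276, 1.505, -0, 1.361, -0.121], TCP at [0.16, -0.552, 0.303] pointing down, gripper open.
Joint ranges: [-2.89, 2.89], [-0.75, 2.08], [0.22, 2.7], [-1.18, 4.32], [0.11, 2.71], [-2.7, 2.7]. Speed limits (rad/s): [2.57, 2.57, 3.14, 3.14, 3.14, 3.14].

## Interface

Orientations are given as a unit quaternion [x, y, z, w].
In Python, from bench import get_obs, viewer, bot gives the robot as it stands.
- The arm moves only by the tool servo_tool, never from a script. Its argument "commands" is a list of rows, each a list of 7 numbers: the turn, a rotation vector about the tool's x, y, z in units of 6 degrees (1.0 is 6 degrees), then the shift along the tool's x, y, z in mm, then the finger opening in mm, from 0 to 94. In form: [[wx, wy, wz, dx, dy, dz, claw], ...]. A call has 1 to 12 rows; each row shifts and turns the commanded pose from where the row before left it, along the tool's axes as they then stand; what a row does not reach is not made up. A row lasts 1/12 s, in which the tool goes at most 41.7 mm and 7.16 degrees, less where a joint would pass 70% of its speed; a pose out of reach is approached as far as the arm can. A call with a gripper value outside its range is refused whole. The fingers move at their own pace and stop on an object; "squeeze" is the grip in N (left out, the last holds). Time passes only in rows, so rows that do not move let the fingers close. It gives the time, the measured TCP pose, the force and the opening at its end, in the units of the state.
- get_obs(): the state, without advancing time (a new reading comes with each control period).
- viewer.grab_frame(name): name is "scene" or "top" or "wrist"; returns a dict with "image" (420x560x3 uint8, red, green, blue), "fx", "fy", "cx", "cy" (pixels), "k1" (the pictures are not rectified: a ray, as slopes to the right and down, at radius r is drawn at 1 + k1 r^2 times it, then the intrinsics apply), "pose" (4x4, takes a point from camera to world coordinates); the wrist camera has in their place "mount" (4x4, takes a point from camera to tool coordinates, whose origin is the TCP and whose axes are the flange's). Camera axes: x right, y down, z forward; pixel columns grow to the right and rows downward; lengths in m; the calibration is good to about 2 mm. A picture is of the moment at which its call begins: read the wrist's pose just before it. There is no depth.
- bot.finish_job(): hands the job in, once; it reports no verdict.
The state is a dict: "t": time; "q": joint angles; "qd": joint speeds; "effort": joint torques, N m; "ee_pos": TCP position; "tcp_rot": TCP orientation; "contact_force": force on the tool from outside, world axes, zero at the start; "moment": the same for the moment, N m; "opening": finger opening in m.
Only numpy, scipy, OpenCV 4.12 (cv2) and the standard library are available. Lean on these libraries where they do the work, as an engineer would, in place of code of your own. Each camera call takes 0.05 s, during which the arm holds its last target.

## Working session

There is one attempt and no reset: what is moved stays moved. The work goes in short steps, Python scripts to look and compute and a tool call to move; the robot and the scene stay as the last step left them, time stands still between calls to the robot, and variables do not carry over. Pictures are saved under pics/ and viewed, and the job is handed in when it is done.

Besides the shell and the picture viewer there is one more tool, called after ">>>" by a JSON object that holds its "op" and its "data", one argument or row to a line. servo_tool: Moves the arm, as the interface text tells. Its arguments: {"type":"object","properties":{"commands":{"type":"array"},"squeeze":{"type":"number"}},"required":["commands"]}

```bash
ls; mkdir -p pics
cat > h.py <<'E'
import numpy as np,cv2
from bench import get_obs,viewer,bot
from scipy.spatial.transform import Rotation as R
def save(n,fn):
    f=viewer.grab_frame(n); cv2.imwrite('pics/'+fn+'.png',f['image'][:,:,::-1]); 
    np.save('pics/'+fn+'.npy',f,allow_pickle=True); return f
def load(fn): return np.load('pics/'+fn+'.npy',allow_pickle=True).item()
def T(f,obs=None):
    if 'pose' in f: return np.array(f['pose'])
    M=np.eye(4);M[:3,:3]=R.from_quat(obs['tcp_rot']).as_matrix();M[:3,3]=obs['ee_pos']
    return M@np.array(f['mount'])
def und(f,u,v):
    x=(u-f['cx'])/f['fx'];y=(v-f['cy'])/f['fy'];k=f['k1'];a,b=x,y
    for _ in range(20):
        s=1+k*(a*a+b*b);a,b=x/s,y/s
    return np.array([a,b,1.])
def onplane(f,P,u,v,z):
    d=P[:3,:3]@und(f,u,v);o=P[:3,3];return o+d*(z-o[2])/d[2]
def proj(f,P,p):
    c=np.linalg.inv(P)@np.append(p,1);a,b=c[0]/c[2],c[1]/c[2];s=1+f['k1']*(a*a+b*b)
    return f['fx']*a*s+f['cx'],f['fy']*b*s+f['cy']
E
python3 - <<'E'
from h import *
o=get_obs();print(o)
f=save('scene','s0');print({k:v for k,v in f.items() if k!='image'})
f=save('top','t0');print({k:v for k,v in f.items() if k!='image'})
E
```

```text
pics
{'t': 0.0, 'q': array([-1.40899739e+00,  2.76594245e-01,  1.50610393e+00,  1.48654963e-05,
        1.36070623e+00, -1.21002192e-01]), 'qd': array([-0.00174433,  0.0022856 ,  0.0006847 ,  0.0006467 , -0.00067197,
       -0.00224247]), 'effort': array([-9.73306146e-05, -4.04591382e+01, -2.37228906e+01,  6.99297013e-02,
        3.46279435e-02, -1.31347056e-04]), 'ee_pos': array([ 0.16038668, -0.55177517,  0.30181666]), 'tcp_rot': array([ 9.90019399e-01,  1.40928240e-01, -1.12106103e-05, -9.05830585e-04]), 'contact_force': array([ 0.39702854, -0.00551073, -0.05741357]), 'moment': array([-0.0018637 ,  0.00975753,  0.03144689]), 'opening': 0.09408795786391007}
{'fx': 497.4630607369931, 'fy': 497.4630607369931, 'cx': 279.73304835252605, 'cy': 209.7046512830437, 'k1': -0.08016363475171986, 'pose': array([[-4.46872796e-01, -6.27678213e-01,  6.37436087e-01,
        -3.93410436e-01],
       [-8.94596907e-01,  3.14367393e-01, -3.17599617e-01,
         4.32825810e-01],
       [-1.03876048e-03, -7.12174980e-01, -7.02001224e-01,
         1.12522832e+00],
       [ 0.00000000e+00,  0.00000000e+00,  0.00000000e+00,
         1.00000000e+00]])}
{'fx': 401.93825224773025, 'fy': 401.93825224773025, 'cx': 282.28128622837653, 'cy': 216.77809048477803, 'k1': -0.037487116880570985, 'pose': array([[-0.02742127, -0.97181105,  0.23416096,  0.33591081],
       [-0.99960611,  0.02525765, -0.01223431, -0.04717279],
       [ 0.00597508, -0.2344042 , -0.97212086,  1.08800712],
       [ 0.        ,  0.        ,  0.        ,  1.        ]])}
```

View pics/s0.png

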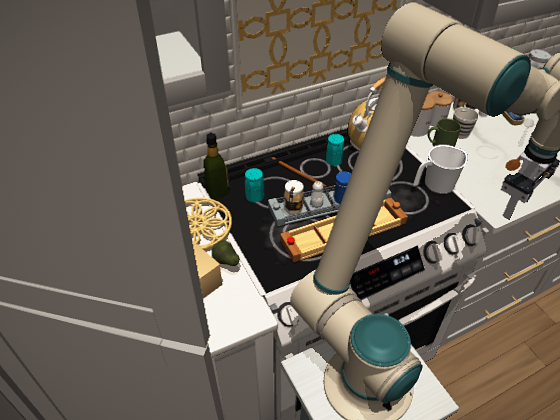

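View pics/t0.png

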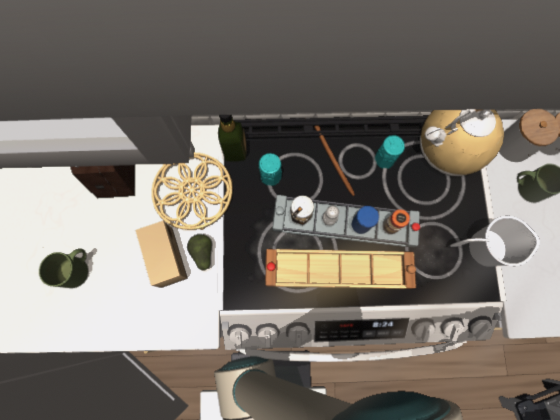

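Run:
```python
from h import *
f=load('t0');im=f['image'][:,:,::-1]
c=cv2.resize(im[180:300,255:440],None,fx=4,fy=4,interpolation=cv2.INTER_CUBIC);cv2.imwrite('pics/t0c.png',c)
f=load('s0');im=f['image'][:,:,::-1]
c=cv2.resize(im[130:270,230:420],None,fx=4,fy=4,interpolation=cv2.INTER_CUBIC);cv2.imwrite('pics/s0c.png',c)
for n in('t0','s0'):
    f=load(n);h=cv2.cvtColor(f['image'],cv2.COLOR_RGB2HSV)
    m=(((h[...,0]<8)|(h[...,0]>172))&(h[...,1]>180)&(h[...,2]>110)).astype('uint8')
    N,_,st,ce=cv2.connectedComponentsWithStats(m)
    for i in range(1,N):
        if st[i,4]>8: print(n,st[i],ce[i],onplane(f,T(f),*ce[i],.065))
```

```text
t0 [413 224   6   6  29] [415.5862069 226.4137931] [ 0.54730434 -0.40839307  0.065     ]
t0 [267 262   8   9  45] [270.64444444 265.93333333] [ 0.45450126 -0.02692272  0.065     ]
s0 [287 237   8   6  37] [290.24324324 239.40540541] [ 0.44745154 -0.01961461  0.065     ]
```

View pics/t0c.png

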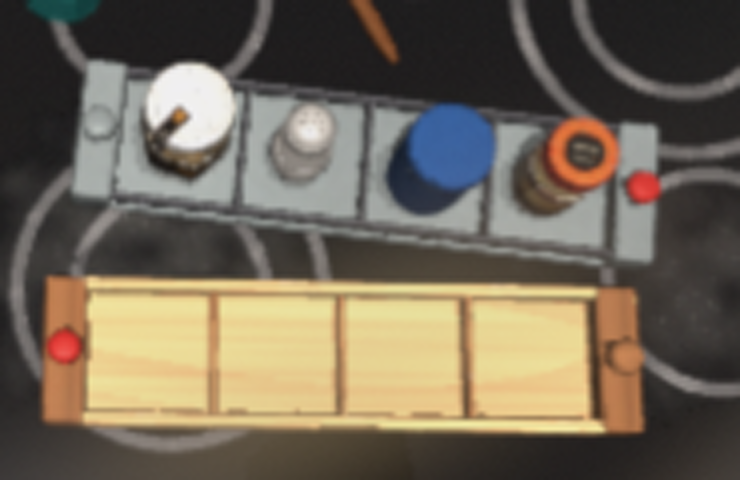

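View pics/s0c.png

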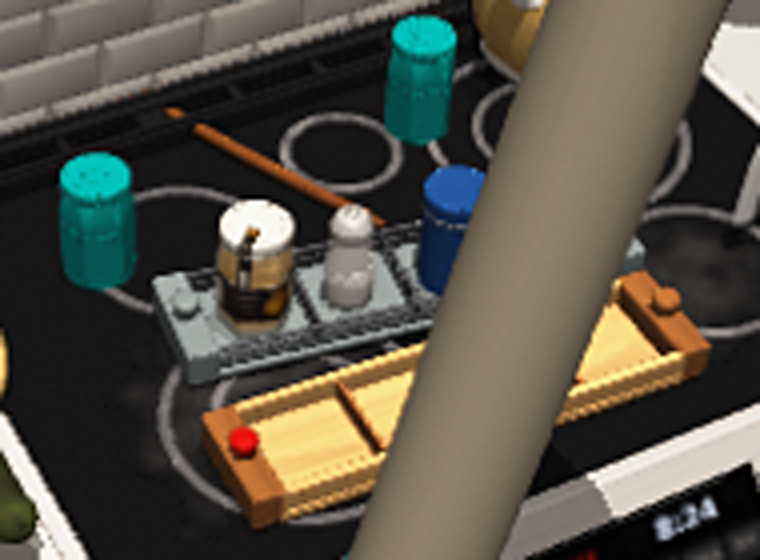

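Run:
```python
from h import *
f=load('t0');P=T(f)
o=lambda u,v,z:onplane(f,P,u,v,z)[:2].round(4)
pts={'wr':(270.9,266.4),'wo':(411.5,269),'gr':(415.7,226.7),'go':(280,210.5)}
p={k:o(*v,.048) for k,v in pts.items()};print(p)
for a,b in(('wr','wo'),('gr','go')):
    d=p[b]-p[a];print(a,np.linalg.norm(d),np.degrees(np.arctan2(d[1],d[0])))
    u=d/np.linalg.norm(d);print([(p[a]+u*s).round(4) for s in(.056,.14,.224,.308)])
for n,(u,v,z) in dict(spice=(255+584/4,180+151/4,.12),tin=(255+451/4,180+143/4,.11),salt=(255+312/4,180+122/4,.1),white=(255+192/4,180+105/4,.113)).items(): print(n,o(u,v,z))
s=load('s0')
def tri(a,b):
    A=[];B=[]
    for ff,(u,v) in((f,a),(s,b)):
        Q=T(ff);d=Q[:3,:3]@und(ff,u,v);d/=np.linalg.norm(d);M=np.eye(3)-np.outer(d,d);A.append(M);B.append(M@Q[:3,3])
    return np.linalg.lstsq(np.vstack(A),np.hstack(B),rcond=None)[0]
print('tri',tri(pts['wr'],(230+243/4,130+440/4)),tri(pts['go'],(230+185/4,130+303/4)))
# reach/obstacle heights
print('turq',o(391,150,.1),o(270,162,.1),'avoc',o(200,250,.03),'kettle',o(440,135,.2))
```

```text
{'wr': array([ 0.4552, -0.0272]), 'wo': array([ 0.4382, -0.3919]), 'gr': array([ 0.55  , -0.4146]), 'go': array([ 0.6038, -0.0546])}
wr 0.3650960010736902 -92.66883384468743
[array([ 0.4526, -0.0831]), array([ 0.4487, -0.167 ]), array([ 0.4448, -0.251 ]), array([ 0.4409, -0.3349])]
gr 0.36399785713654964 81.50036747553784
[array([ 0.5583, -0.3592]), array([ 0.5707, -0.2761]), array([ 0.5831, -0.1931]), array([ 0.5955, -0.11  ])]
spice [ 0.5589 -0.3546]
tin [ 0.5686 -0.2742]
salt [ 0.587  -0.1889]
white [ 0.5966 -0.1122]
tri [ 0.45539333 -0.02656244  0.05090259] [ 0.60455896 -0.05364934  0.04788835]
turq [ 0.7483 -0.3525] [ 0.7221 -0.0315] avoc [0.5057 0.1605] kettle [ 0.743  -0.4447]
```

```bash
cat >> h.py <<'E'
def delta(x,y,z,yaw=None):
    "target TCP; yaw = angle of tool y in deg. prints tool-z turn (units of 6deg) and tool shift mm, after the turn"
    o=get_obs();M=R.from_quat(o['tcp_rot']).as_matrix()
    cy=np.degrees(np.arctan2(M[1,1],M[0,1]));yaw=cy if yaw is None else yaw
    # also tilt correction: desired rotation
    a=np.radians(yaw);ey=np.array([np.cos(a),np.sin(a),0]);ez=np.array([0,0,-1.]);D=np.c_[np.cross(ey,ez),ey,ez]
    w=R.from_matrix(M.T@D).as_rotvec(degrees=True)/6
    d=np.array([x,y,z])-o['ee_pos']
    print('t',round(o['t'],2),'pos',o['ee_pos'].round(4),'yaw',cy.round(2),'open',round(o['opening'],4),'F',o['contact_force'].round(1),'| turn',w.round(2),'shift',(D.T@d*1000).round(1))
E
python3 -c "
from h import *
delta(.5583,-.3592,.30,-8.5)"
```

```text
t 0.1 pos [ 0.1604 -0.5518  0.3019] yaw -73.8 open 0.0941 F [-0.2 -0.1 -0.3] | turn [-1.000e-02 -1.000e-02 -1.088e+01] shift [249.3 365.1   1.9]
```

>>> {"op": "servo_tool", "data": {
  "commands": [
    [0, 0, -1.09, 0, 0, 0, 94],
    [0, 0, -1.09, 0, 0, 0, 94],
    [0, 0, -1.09, 0, 0, 0, 94],
    [0, 0, -1.09, 0, 0, 0, 94],
    [0, 0, -1.09, 0, 0, 0, 94],
    [0, 0, -1.09, 0, 0, 0, 94],
    [0, 0, -1.09, 0, 0, 0, 94],
    [0, 0, -1.09, 0, 0, 0, 94],
    [0, 0, -1.09, 0, 0, 0, 94],
    [0, 0, -1.09, 0, 0, 0, 94]
  ],
  "squeeze": 12
}}

```text
t: 0.93
ee_pos: [0.1604, -0.5519, 0.3022]
tcp_rot: [0.755, 0.656, 0.0, -0.0]
contact_force: [-0.1, 0.4, -0.1]
opening: 0.0943
```

>>> {"op": "servo_tool", "data": {
  "commands": [
    [0, 0, 0, 20, 30, 0, 94],
    [0, 0, 0, 20, 30, 0, 94],
    [0, 0, 0, 20, 30, 0, 94],
    [0, 0, 0, 20, 30, 0, 94],
    [0, 0, 0, 20, 30, 0, 94],
    [0, 0, 0, 20, 30, 0, 94],
    [0, 0, 0, 20, 30, 0, 94],
    [0, 0, 0, 20, 30, 0, 94],
    [0, 0, 0, 20, 30, 0, 94],
    [0, 0, 0, 20, 30, 0, 94],
    [0, 0, 0, 20, 30, 0, 94],
    [0, 0, 0, 20, 30, 0, 94]
  ]
}}

```text
t: 1.93
ee_pos: [0.553, -0.3661, 0.3021]
tcp_rot: [0.757, 0.654, -0.0, -0.0]
contact_force: [0.3, 0.2, -0.1]
opening: 0.0934
```

```bash
python3 -c "
from h import *
delta(.5583,-.3592,.30,-8.5)
o=get_obs();f=save('wrist','w1');np.save('pics/w1o.npy',o)
print(f['mount'],f['fx'],f['cx'],f['cy'],f['k1'])
g=save('top','t1')
P=T(f,o)
for p in [(.55,-.4146,.048),(.5583,-.3592,.12),(.5707,-.2761,.11),(.5583,-.3592,.014)]: print(p,proj(f,P,p))
"
```

```text
t 1.93 pos [ 0.553  -0.3661  0.3021] yaw -8.39 open 0.0934 F [ 0.3  0.2 -0.1] | turn [-0.01 -0.    0.02] shift [7.7 4.2 2.1]
[[-2.48191191e-04 -9.73555341e-01 -2.28451170e-01  6.59179063e-02]
 [ 9.99999870e-01 -3.43534286e-04  3.77579505e-04 -2.43276968e-04]
 [-4.46075353e-04 -2.28451047e-01  9.73555299e-01 -8.22269771e-02]
 [ 0.00000000e+00  0.00000000e+00  0.00000000e+00  1.00000000e+00]] 346.7100922124716 277.6214659944876 201.71890423697104 -0.03209110407072027
(0.55, -0.4146, 0.048) (np.float64(282.01259538094905), np.float64(235.54402107552272))
(0.5583, -0.3592, 0.12) (np.float64(283.4634589469318), np.float64(197.09658948114875))
(0.5707, -0.2761, 0.11) (np.float64(283.82351135159865), np.float64(85.77126957234252))
(0.5583, -0.3592, 0.014) (np.float64(281.8970243644684), np.float64(175.95497650340204))
```

View pics/w1.png

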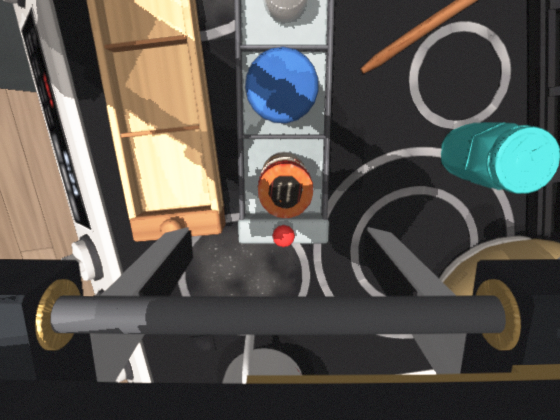

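View pics/t1.png

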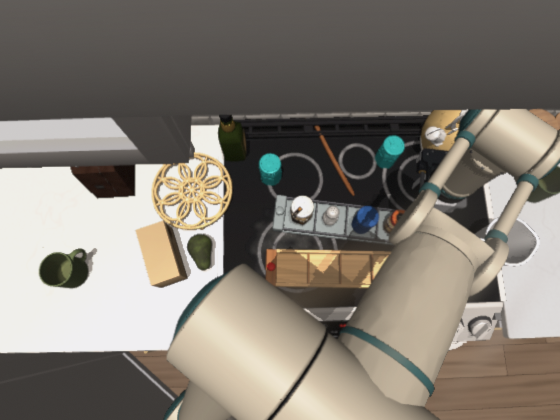

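```bash
cat >> h.py <<'E'
def blob(f,P,lo,hi,z,roi=None,minA=200):
    h=cv2.cvtColor(f['image'],cv2.COLOR_RGB2HSV);m=cv2.inRange(h,lo,hi)
    if roi: k=np.zeros_like(m);k[roi[1]:roi[3],roi[0]:roi[2]]=1;m*=k
    for c in cv2.findContours(m,cv2.RETR_EXTERNAL,cv2.CHAIN_APPROX_NONE)[0]:
        if cv2.contourArea(c)<minA: continue
        (u,v),r=cv2.minEnclosingCircle(c);p=onplane(f,P,u,v,z)
        print('blob',round(u,1),round(v,1),'r',round(r,1),'->',p.round(4),'rad mm',(r/f['fx']*(P[2,3]-z)*1000).round(1))
E
python3 -c "
from h import *
f=load('w1');o=np.load('pics/w1o.npy',allow_pickle=True).item();P=T(f,o)
print('spice');blob(f,P,(3,150,120),(14,255,255),.117,(240,150,330,225))
print('tin');blob(f,P,(100,120,60),(125,255,255),.108,(230,30,340,140))
"
```

```text
spice
blob 284.9 188.7 r 28.5 -> [ 0.5604 -0.3533  0.117 ] rad mm 22.0
tin
blob 282.0 84.5 r 37.8 -> [ 0.5695 -0.2748  0.108 ] rad mm 30.1
```

```bash
python3 -c "
from h import *
delta(.5602,-.3540,.153,-8.5)"
```

```text
t 2.03 pos [ 0.5559 -0.3644  0.3015] yaw -8.1 open 0.0942 F [-0.3  0.5  0.5] | turn [ 0.01 -0.02  0.07] shift [ 10.9   2.7 148.5]
```

>>> {"op": "servo_tool", "data": {
  "commands": [
    [0, 0, 0.07, 5, 1.5, 0, 94],
    [0, 0, 0, 5.9, 1.2, 0, 94],
    [0, 0, 0, 0, 0, 20, 94],
    [0, 0, 0, 0, 0, 25, 94],
    [0, 0, 0, 0, 0, 25, 94],
    [0, 0, 0, 0, 0, 25, 94],
    [0, 0, 0, 0, 0, 20, 94],
    [0, 0, 0, 0, 0, 0, 94],
    [0, 0, 0, 0, 0, 0, 94]
  ]
}}

```text
t: 2.78
ee_pos: [0.5545, -0.3571, 0.1871]
tcp_rot: [0.76, 0.65, -0.0, -0.001]
contact_force: [-0.0, 0.1, 0.4]
opening: 0.0939
```

```bash
python3 -c "
from h import *
delta(.5602,-.3540,.153,-8.5)
o=get_obs();f=save('wrist','w2');P=T(f,o)
print('spice');blob(f,P,(3,150,120),(14,255,255),.117,(200,120,380,300))
"
```

```text
t 2.78 pos [ 0.5545 -0.3571  0.1871] yaw -8.91 open 0.0939 F [-0.   0.1  0.4] | turn [-0.02 -0.01 -0.07] shift [ 4.   5.2 34.1]
spice
blob 263.0 266.0 r 30.1 -> [ 0.5471 -0.357   0.117 ] rad mm 13.2
blob 293.6 252.5 r 43.3 -> [ 0.5624 -0.3525  0.117 ] rad mm 19.0
```

View pics/w2.png

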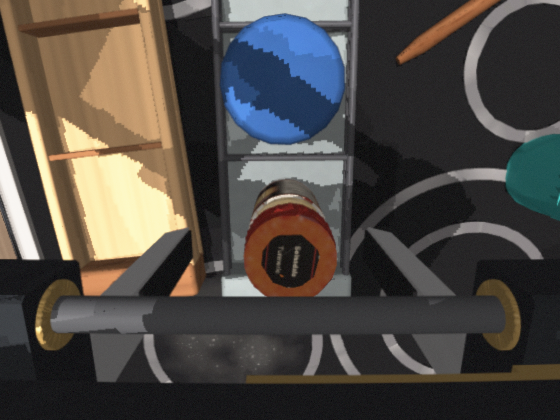

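>>> {"op": "servo_tool", "data": {
  "commands": [
    [0, 0, -0.07, 2, 3, 0, 94],
    [0, 0, 0, 2.4, 2.6, 8, 94],
    [0, 0, 0, 0, 0, 13, 94],
    [0, 0, 0, 0, 0, 13, 94],
    [0, 0, 0, 0, 0, 0, 94],
    [0, 0, 0, 0, 0, 0, 94]
  ]
}}

```text
t: 3.33
ee_pos: [0.5623, -0.3532, 0.1537]
tcp_rot: [0.757, 0.654, -0.0, -0.0]
contact_force: [-0.9, 0.5, -0.1]
opening: 0.094
```

```bash
python3 -c "
from h import *
delta(.5602,-.3535,.153,-8.5)
"
```

```text
t 3.33 pos [ 0.5623 -0.3532  0.1537] yaw -8.38 open 0.094 F [-0.9  0.5 -0.1] | turn [-0.   -0.    0.02] shift [-0.6 -2.1  0.7]
```

>>> {"op": "servo_tool", "data": {
  "commands": [
    [0, 0, 0, 0, 0, 0, 70],
    [0, 0, 0, 0, 0, 0, 55],
    [0, 0, 0, 0, 0, 0, 45],
    [0, 0, 0, 0, 0, 0, 38],
    [0, 0, 0, 0, 0, 0, 30],
    [0, 0, 0, 0, 0, 0, 30],
    [0, 0, 0, 0, 0, 0, 30],
    [0, 0, 0, 0, 0, 0, 30],
    [0, 0, 0, 0, 0, 0, 30]
  ],
  "squeeze": 18
}}

```text
t: 4.08
ee_pos: [0.562, -0.3534, 0.1537]
tcp_rot: [0.757, 0.653, -0.0, -0.0]
contact_force: [-1.0, 0.5, 0.1]
opening: 0.0443
```

>>> {"op": "servo_tool", "data": {
  "commands": [
    [0, 0, 0, 0, 0, -4, 30],
    [0, 0, 0, 0, 0, -8, 30],
    [0, 0, 0, 0, 0, -12, 30],
    [0, 0, 0, 0, 0, -12, 30],
    [0, 0, 0, 0, 0, -12, 30],
    [0, 0, 0, 0, 0, -12, 30],
    [0, 0, 0, 0, 0, -8, 30],
    [0, 0, 0, 0, 0, 0, 30],
    [0, 0, 0, 0, 0, 0, 30]
  ]
}}

```text
t: 4.83
ee_pos: [0.5623, -0.3536, 0.2228]
tcp_rot: [0.757, 0.653, 0.0, 0.001]
contact_force: [0.5, 0.0, -1.3]
opening: 0.0443
```

```bash
python3 -c "
from h import *
delta(.4526,-.36,.222,-2.67)
save('wrist','w3')
"
```

```text
t 4.83 pos [ 0.5623 -0.3536  0.2228] yaw -8.4 open 0.0443 F [ 0.5  0.  -1.3] | turn [ 0.02  0.01 -0.95] shift [ -11.5 -109.3    0.8]
```

View pics/w3.png

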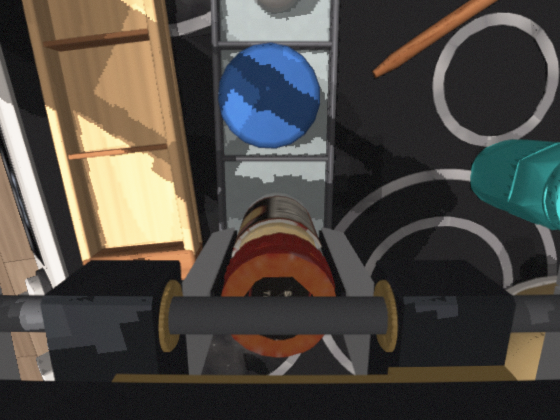

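>>> {"op": "servo_tool", "data": {
  "commands": [
    [0, 0, -0.45, 0, 0, 0, 30],
    [0, 0, -0.5, 0, -8, 0, 30],
    [0, 0, 0, 0, -20, 0, 30],
    [0, 0, 0, 0, -26, 0, 30],
    [0, 0, 0, 0, -26, 0, 30],
    [0, 0, 0, 0, -24, 0, 30],
    [0, 0, 0, 10, -18, 0, 30],
    [0, 0, 0, 25, 0, 0, 30],
    [0, 0, 0, 28, 0, 0, 30],
    [0, 0, 0, 28, 0, 0, 30],
    [0, 0, 0, 28, 0, 0, 30]
  ]
}}

```text
t: 5.8
ee_pos: [0.4451, -0.2272, 0.2209]
tcp_rot: [0.724, 0.69, -0.0, -0.001]
contact_force: [1.0, 0.2, -1.5]
opening: 0.0445
```

>>> {"op": "servo_tool", "data": {
  "commands": [
    [0, 0, 0, 28, 0, 0, 30],
    [0, 0, 0, 28, 0, 0, 30],
    [0, 0, 0, 28, 0, 0, 30],
    [0, 0, 0, 28, 0, 0, 30],
    [0, 0, 0, 22, 0, 0, 30],
    [0, 0, 0, 12, 0, 0, 30],
    [0, 0, 0, 0, 0, 0, 30],
    [0, 0, 0, 0, 0, 0, 30]
  ]
}}

```text
t: 6.47
ee_pos: [0.4525, -0.0823, 0.2212]
tcp_rot: [0.723, 0.691, -0.0, -0.0]
contact_force: [0.1, 0.3, -1.5]
opening: 0.0444
```

```bash
python3 -c "
from h import *
delta(.4526,-.0831,.155,-2.67)
o=get_obs();f=save('wrist','w4');P=T(f,o);save('scene','s4');np.save('pics/w4o.npy',o)
for p in [(.4552,-.0272,.048),(.4526+.04*.9989,-.0831,.037),(.4526-.04,-.0831,.037)]: print(proj(f,P,p))
"
```

```text
t 6.47 pos [ 0.4525 -0.0823  0.2212] yaw -2.59 open 0.0444 F [ 0.1  0.3 -1.5] | turn [-0.01  0.    0.01] shift [-0.8  0.2 66.2]
(np.float64(278.3159758885429), np.float64(135.66147521094854))
(np.float64(328.62482824733246), np.float64(204.61081608472034))
(np.float64(227.86577119629), np.float64(209.04549243484246))
```

View pics/w4.png

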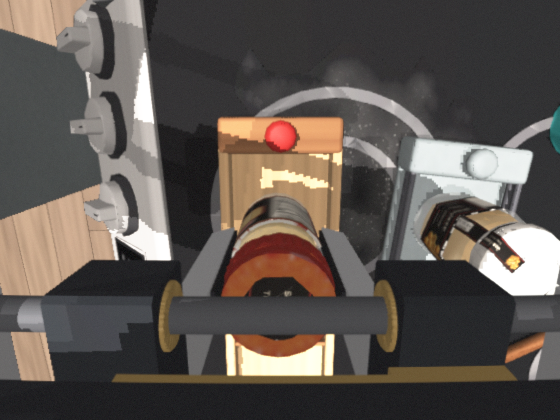

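View pics/s4.png

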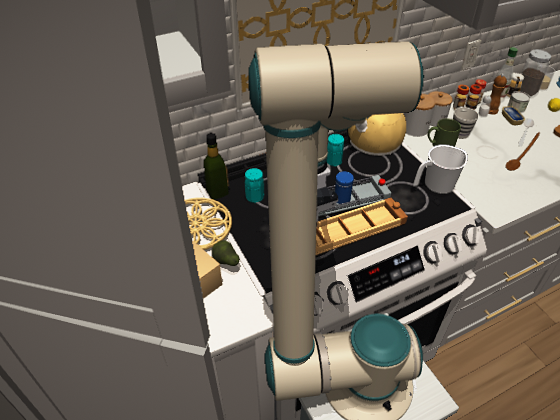

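>>> {"op": "servo_tool", "data": {
  "commands": [
    [0, 0, 0, 0, 1, 8, 30],
    [0, 0, 0, 0, 0.5, 14, 30],
    [0, 0, 0, 0, 0, 14, 30],
    [0, 0, 0, 0, 0, 12, 30],
    [0, 0, 0, 0, 0, 9, 30],
    [0, 0, 0, 0, 0, 6, 30],
    [0, 0, 0, 0, 0, 3, 30],
    [0, 0, 0, 0, 0, 0, 30],
    [0, 0, 0, 0, 0, 0, 30]
  ]
}}

```text
t: 7.32
ee_pos: [0.4546, -0.0829, 0.1558]
tcp_rot: [0.724, 0.69, 0.0, 0.0]
contact_force: [-0.7, -0.4, -1.1]
opening: 0.0441
```

```bash
python3 -c "
from h import *
delta(.4526,-.0831,.1535,-2.67)
save('wrist','w5')
"
```

```text
t 7.32 pos [ 0.4546 -0.0829  0.1558] yaw -2.71 open 0.0441 F [-0.7 -0.4 -1.1] | turn [ 0.    0.   -0.01] shift [-0.3 -2.   2.3]
```

View pics/w5.png

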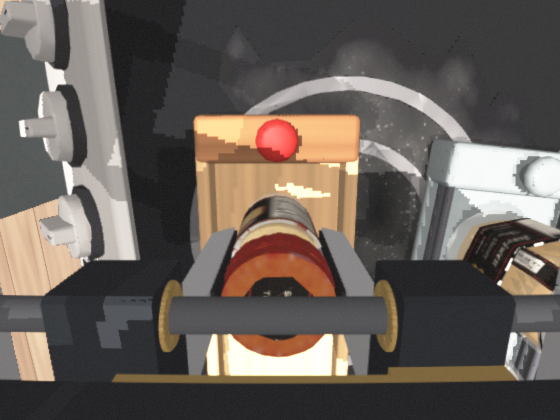

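Centred in the bay. Lower the last bit, watching the force.

>>> {"op": "servo_tool", "data": {
  "commands": [
    [0, 0, 0, 0, 0, 0.7, 30],
    [0, 0, 0, 0, 0, 0.7, 30],
    [0, 0, 0, 0, 0, 0.6, 30],
    [0, 0, 0, 0, 0, 0, 30]
  ]
}}

```text
t: 7.7
ee_pos: [0.4543, -0.0826, 0.1538]
tcp_rot: [0.724, 0.69, 0.0, 0.0]
contact_force: [0.2, -0.3, -0.8]
opening: 0.044
```

>>> {"op": "servo_tool", "data": {
  "commands": [
    [0, 0, 0, 0, 0, 0.5, 30],
    [0, 0, 0, 0, 0, 0.5, 30],
    [0, 0, 0, 0, 0, 0, 30]
  ]
}}

```text
t: 7.95
ee_pos: [0.4543, -0.0827, 0.1535]
tcp_rot: [0.723, 0.69, 0.0, 0.0]
contact_force: [-1.5, 0.0, 7.3]
opening: 0.044
```

>>> {"op": "servo_tool", "data": {
  "commands": [
    [0, 0, 0, 0, 0, 0, 46],
    [0, 0, 0, 0, 0, 0, 50],
    [0, 0, 0, 0, 0, 0, 60],
    [0, 0, 0, 0, 0, 0, 75],
    [0, 0, 0, 0, 0, 0, 85],
    [0, 0, 0, 0, 0, -5, 85],
    [0, 0, 0, 0, 0, -15, 85],
    [0, 0, 0, 0, 0, -25, 85],
    [0, 0, 0, 0, 0, -30, 90],
    [0, 0, 0, 0, 0, -25, 94],
    [0, 0, 0, 0, 0, -10, 94]
  ]
}}

```text
t: 8.87
ee_pos: [0.4557, -0.0831, 0.2665]
tcp_rot: [0.724, 0.69, 0.001, 0.003]
contact_force: [1.0, 0.2, 0.2]
opening: 0.0937
```

```bash
python3 -c "
from h import *
delta(.57,-.275,.26,-8.5)
o=get_obs();f=save('wrist','w6');P=T(f,o)
blob(f,P,(3,150,120),(14,255,255),.117,(180,150,380,300))
"
```

```text
t 8.87 pos [ 0.4557 -0.0831  0.2665] yaw -2.69 open 0.0937 F [1.  0.2 0.2] | turn [0.06 0.01 0.97] shift [-172.9  141.4    6.5]
blob 272.5 197.0 r 19.5 -> [ 0.4537 -0.0684  0.117 ] rad mm 13.0
```

View pics/w6.png

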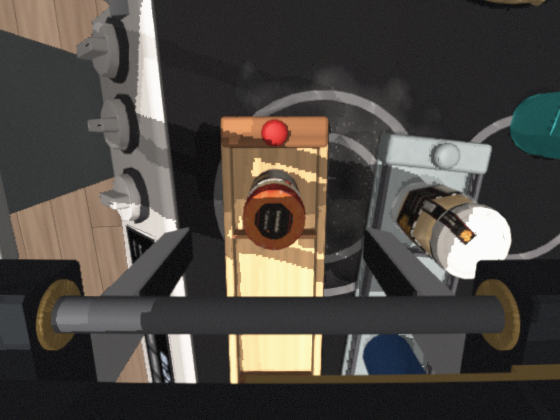

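>>> {"op": "servo_tool", "data": {
  "commands": [
    [0, 0, 0.5, 0, 0, 0, 94],
    [0, 0, 0.47, 0, 0, 0, 94],
    [0, 0, 0, -12, 10, 0, 94],
    [0, 0, 0, -26, 21, 0, 94],
    [0, 0, 0, -33, 27, 0, 94],
    [0, 0, 0, -33, 27, 0, 94],
    [0, 0, 0, -33, 27, 0, 94],
    [0, 0, 0, -25, 20, 0, 94],
    [0, 0, 0, -11, 9, 0, 94],
    [0, 0, 0, 0, 0, 0, 94],
    [0, 0, 0, 0, 0, 0, 94],
    [0, 0, 0, 0, 0, 0, 94]
  ]
}}

```text
t: 9.92
ee_pos: [0.5659, -0.2715, 0.2619]
tcp_rot: [0.757, 0.653, -0.0, -0.001]
contact_force: [0.7, 1.0, 0.4]
opening: 0.0938
```

```bash
python3 -c "
from h import *
delta(.57,-.275,.152,-8.5)
o=get_obs();f=save('wrist','w7');P=T(f,o)
blob(f,P,(100,120,40),(125,255,255),.108,(180,50,380,300))
"
```

```text
t 9.92 pos [ 0.5659 -0.2715  0.2619] yaw -8.48 open 0.0938 F [0.7 1.  0.4] | turn [-0.02 -0.01  0.  ] shift [ -2.8   4.6 109.9]
blob 283.5 212.0 r 44.1 -> [ 0.57   -0.2689  0.108 ] rad mm 30.1
```

View pics/w7.png

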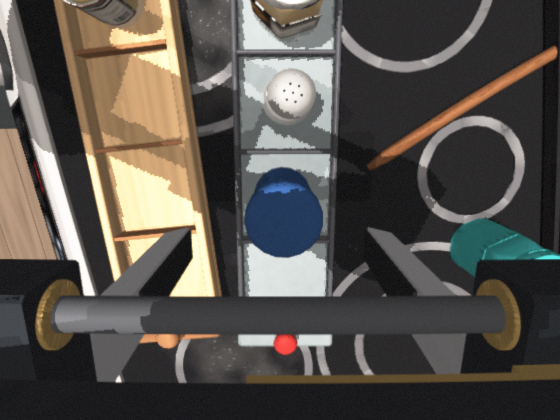

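>>> {"op": "servo_tool", "data": {
  "commands": [
    [0, 0, 0, -0.8, 2, 0, 94],
    [0, 0, 0, -0.8, 2, 10, 94],
    [0, 0, 0, 0, 0, 22, 94],
    [0, 0, 0, 0, 0, 25, 94],
    [0, 0, 0, 0, 0, 25, 94],
    [0, 0, 0, 0, 0, 18, 94],
    [0, 0, 0, 0, 0, 10, 94],
    [0, 0, 0, 0, 0, 0, 94],
    [0, 0, 0, 0, 0, 0, 94],
    [0, 0, 0, 0, 0, 0, 94]
  ]
}}

```text
t: 10.8
ee_pos: [0.5711, -0.2746, 0.1539]
tcp_rot: [0.758, 0.653, 0.0, 0.001]
contact_force: [-0.5, 0.4, 0.3]
opening: 0.0939
```

```bash
python3 -c "
from h import *
delta(.57,-.2735,.152,-8.5)
save('wrist','w8')
"
```

```text
t 10.8 pos [ 0.5711 -0.2746  0.1539] yaw -8.5 open 0.0939 F [-0.5  0.4  0.3] | turn [0.02 0.01 0.  ] shift [ 0.9 -1.2  1.9]
```

View pics/w8.png

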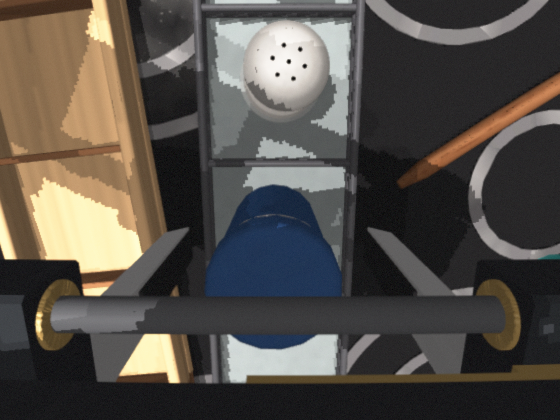

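>>> {"op": "servo_tool", "data": {
  "commands": [
    [0, 0, 0, 0, 0, 0.9, 80],
    [0, 0, 0, 0, 0, 0, 65],
    [0, 0, 0, 0, 0, 0, 58],
    [0, 0, 0, 0, 0, 0, 50],
    [0, 0, 0, 0, 0, 0, 40],
    [0, 0, 0, 0, 0, 0, 40],
    [0, 0, 0, 0, 0, 0, 40],
    [0, 0, 0, 0, 0, 0, 40]
  ],
  "squeeze": 18
}}

```text
t: 11.52
ee_pos: [0.5702, -0.2743, 0.1519]
tcp_rot: [0.758, 0.653, -0.0, -0.0]
contact_force: [-0.4, -0.8, 0.9]
opening: 0.0558
```

>>> {"op": "servo_tool", "data": {
  "commands": [
    [0, 0, 0, 0, 0, -4, 40],
    [0, 0, 0, 0, 0, -8, 40],
    [0, 0, 0, 0, 0, -12, 40],
    [0, 0, 0, 0, 0, -12, 40],
    [0, 0, 0, 0, 0, -12, 40],
    [0, 0, 0, 0, 0, -12, 40],
    [0, 0, 0, 0, 0, -8, 40],
    [0, 0, 0, 0, 0, 0, 40],
    [0, 0, 0, 0, 0, 0, 40]
  ]
}}

```text
t: 12.27
ee_pos: [0.5704, -0.2743, 0.2202]
tcp_rot: [0.758, 0.653, 0.0, 0.0]
contact_force: [-0.2, 0.9, -1.5]
opening: 0.0563
```

```bash
python3 -c "
from h import *
delta(.4495,-.167,.222,-2.67)
"
```

```text
t 12.27 pos [ 0.5704 -0.2743  0.2202] yaw -8.52 open 0.0563 F [-0.2  0.9 -1.5] | turn [ 0.01  0.   -0.97] shift [ 101.6 -125.8   -1.8]
```

>>> {"op": "servo_tool", "data": {
  "commands": [
    [0, 0, -0.47, 0, -5, 0, 40],
    [0, 0, -0.5, 0, -12, 0, 40],
    [0, 0, 0, 0, -22, 0, 40],
    [0, 0, 0, 0, -26, 0, 40],
    [0, 0, 0, 4, -26, 0, 40],
    [0, 0, 0, 14, -20, 0, 40],
    [0, 0, 0, 24, -10, 0, 40],
    [0, 0, 0, 26, -4, 0, 40],
    [0, 0, 0, 20, 0, 0, 40],
    [0, 0, 0, 10, 0, 0, 40],
    [0, 0, 0, 3.5, 0, 0, 40],
    [0, 0, 0, 0, 0, 0, 40]
  ]
}}

```text
t: 13.27
ee_pos: [0.4505, -0.1656, 0.2195]
tcp_rot: [0.723, 0.691, -0.0, 0.0]
contact_force: [0.2, -1.2, -1.9]
opening: 0.0558
```

>>> {"op": "servo_tool", "data": {
  "commands": [
    [0, 0, 0, 0, 0, 0, 40],
    [0, 0, 0, 0, 0, 0, 40]
  ]
}}

```text
t: 13.43
ee_pos: [0.4508, -0.1669, 0.2196]
tcp_rot: [0.724, 0.69, -0.0, 0.0]
contact_force: [-0.5, -0.3, -1.8]
opening: 0.056
```

```bash
python3 -c "
from h import *
delta(.4495,-.167,.155,-2.67)
save('wrist','w9')
"
```

```text
t 13.43 pos [ 0.4508 -0.1669  0.2196] yaw -2.72 open 0.056 F [-0.5 -0.3 -1.8] | turn [ 0.    0.01 -0.01] shift [-0.2 -1.3 64.6]
```

View pics/w9.png

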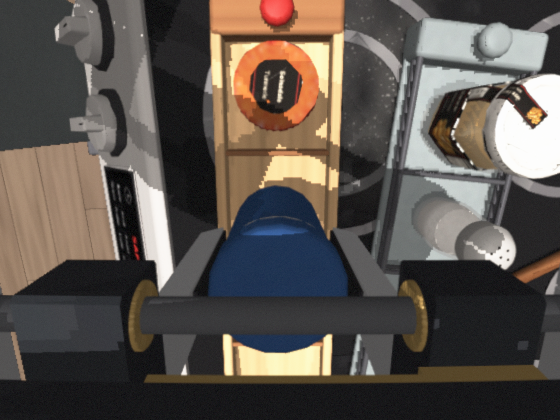

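>>> {"op": "servo_tool", "data": {
  "commands": [
    [0, 0, 0, 0, -0.5, 8, 40],
    [0, 0, 0, 0, 0, 14, 40],
    [0, 0, 0, 0, 0, 14, 40],
    [0, 0, 0, 0, 0, 12, 40],
    [0, 0, 0, 0, 0, 9, 40],
    [0, 0, 0, 0, 0, 5, 40],
    [0, 0, 0, 0, 0, 2.5, 40],
    [0, 0, 0, 0, 0, 0, 40],
    [0, 0, 0, 0, 0, 0, 40],
    [0, 0, 0, 0, 0, 0, 40]
  ]
}}

```text
t: 14.32
ee_pos: [0.4502, -0.1661, 0.1558]
tcp_rot: [0.724, 0.69, 0.0, 0.001]
contact_force: [0.5, -0.3, -1.4]
opening: 0.0558
```

>>> {"op": "servo_tool", "data": {
  "commands": [
    [0, 0, 0, 0, 0, 0.7, 40],
    [0, 0, 0, 0, 0, 0.7, 40],
    [0, 0, 0, 0, 0, 0, 40],
    [0, 0, 0, 0, 0, 0, 40]
  ]
}}

```text
t: 14.65
ee_pos: [0.4499, -0.1659, 0.154]
tcp_rot: [0.724, 0.69, 0.0, 0.0]
contact_force: [0.1, 0.4, -1.7]
opening: 0.0563
```

>>> {"op": "servo_tool", "data": {
  "commands": [
    [0, 0, 0, 0, 0, 0.6, 40],
    [0, 0, 0, 0, 0, 0.6, 40],
    [0, 0, 0, 0, 0, 0, 40],
    [0, 0, 0, 0, 0, 0, 40]
  ]
}}

```text
t: 14.98
ee_pos: [0.4498, -0.1659, 0.1526]
tcp_rot: [0.724, 0.69, -0.0, -0.0]
contact_force: [0.4, -0.9, -2.0]
opening: 0.056
```

>>> {"op": "servo_tool", "data": {
  "commands": [
    [0, 0, 0, 0, 0, 0.5, 40],
    [0, 0, 0, 0, 0, 0, 40],
    [0, 0, 0, 0, 0, 0, 40]
  ]
}}

```text
t: 15.23
ee_pos: [0.4498, -0.1659, 0.1521]
tcp_rot: [0.724, 0.69, -0.0, 0.0]
contact_force: [-0.2, 0.2, -1.5]
opening: 0.0561
```

>>> {"op": "servo_tool", "data": {
  "commands": [
    [0, 0, 0, 0, 0, 0.6, 40],
    [0, 0, 0, 0, 0, 0, 40],
    [0, 0, 0, 0, 0, 0, 40]
  ]
}}

```text
t: 15.48
ee_pos: [0.4499, -0.166, 0.1518]
tcp_rot: [0.724, 0.69, -0.0, 0.0]
contact_force: [-0.4, -0.2, 1.3]
opening: 0.0561
```

>>> {"op": "servo_tool", "data": {
  "commands": [
    [0, 0, 0, 0, 0, 0.6, 40],
    [0, 0, 0, 0, 0, 0, 40],
    [0, 0, 0, 0, 0, 0, 40]
  ]
}}

```text
t: 15.73
ee_pos: [0.4498, -0.166, 0.1517]
tcp_rot: [0.723, 0.69, -0.0, 0.0]
contact_force: [-1.3, 0.7, 5.5]
opening: 0.0563
```

Contact made; release and rise.

>>> {"op": "servo_tool", "data": {
  "commands": [
    [0, 0, 0, 0, 0, 0, 58],
    [0, 0, 0, 0, 0, 0, 62],
    [0, 0, 0, 0, 0, 0, 72],
    [0, 0, 0, 0, 0, 0, 82],
    [0, 0, 0, 0, 0, 0, 88],
    [0, 0, 0, 0, 0, -5, 88],
    [0, 0, 0, 0, 0, -15, 88],
    [0, 0, 0, 0, 0, -25, 88],
    [0, 0, 0, 0, 0, -30, 90],
    [0, 0, 0, 0, 0, -25, 94],
    [0, 0, 0, 0, 0, -10, 94],
    [0, 0, 0, 0, 0, 0, 94]
  ]
}}

```text
t: 16.73
ee_pos: [0.451, -0.1665, 0.2635]
tcp_rot: [0.724, 0.69, 0.001, 0.003]
contact_force: [0.6, -0.6, -1.1]
opening: 0.094
```

```bash
python3 -c "
from h import *
delta(.587,-.189,.26,-8.5)
o=get_obs();f=save('wrist','w10');P=T(f,o)
blob(f,P,(100,120,40),(125,255,255),.108,(180,50,380,300))
"
```

```text
t 16.73 pos [ 0.451  -0.1665  0.2635] yaw -2.7 open 0.094 F [ 0.6 -0.6 -1.1] | turn [0.05 0.02 0.97] shift [ -2.1 137.8   3.5]
blob 274.0 208.0 r 43.2 -> [ 0.4494 -0.1613  0.108 ] rad mm 29.6
```

View pics/w10.png

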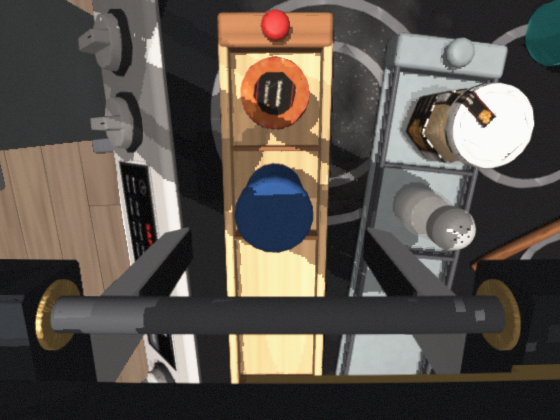

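>>> {"op": "servo_tool", "data": {
  "commands": [
    [0, 0, 0.5, 0, 10, 0, 94],
    [0, 0, 0.47, 0, 20, 0, 94],
    [0, 0, 0, 0, 28, 0, 94],
    [0, 0, 0, 0, 28, 0, 94],
    [0, 0, 0, 0, 26, 0, 94],
    [0, 0, 0, 0, 17, 0, 94],
    [0, 0, 0, 0, 8, 0, 94],
    [0, 0, 0, 0, 0, 0, 94],
    [0, 0, 0, 0, 0, 0, 94],
    [0, 0, 0, 0, 0, 0, 94]
  ]
}}

```text
t: 17.62
ee_pos: [0.5841, -0.1838, 0.2601]
tcp_rot: [0.758, 0.653, -0.001, -0.001]
contact_force: [0.4, -0.3, 0.6]
opening: 0.0942
```

```bash
python3 -c "
from h import *
delta(.587,-.189,.148,-8.5)
o=get_obs();f=save('wrist','w11');np.save('pics/w11o.npy',o)
"
```

```text
t 17.62 pos [ 0.5841 -0.1838  0.2601] yaw -8.52 open 0.0942 F [ 0.4 -0.3  0.6] | turn [-0.03 -0.   -0.  ] shift [ -4.7   3.7 112.1]
```

View pics/w11.png

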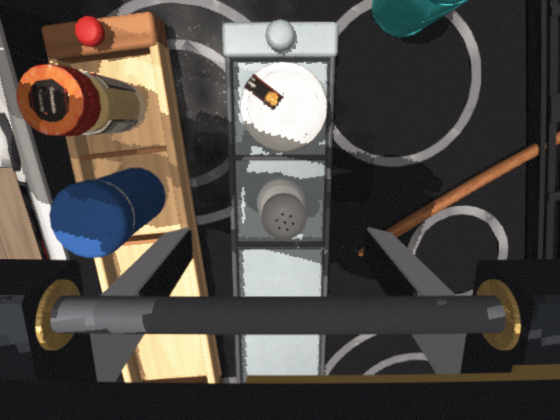

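```bash
python3 -c "
from h import *
f=load('w11');o=np.load('pics/w11o.npy',allow_pickle=True).item();P=T(f,o)
print(onplane(f,P,285,215,.095),onplane(f,P,281,203,.06)); print(onplane(f,P,283,106,.113))
"
```

```text
[ 0.58856882 -0.1866388   0.095     ] [ 0.58600918 -0.18545836  0.06      ]
[ 0.59807571 -0.110014    0.113     ]
```

>>> {"op": "servo_tool", "data": {
  "commands": [
    [0, 0, 0, -1.4, 2, 0, 94],
    [0, 0, 0, -1.3, 1.8, 10, 94],
    [0, 0, 0, 0, 0, 22, 94],
    [0, 0, 0, 0, 0, 25, 94],
    [0, 0, 0, 0, 0, 25, 94],
    [0, 0, 0, 0, 0, 18, 94],
    [0, 0, 0, 0, 0, 12, 94],
    [0, 0, 0, 0, 0, 0, 94],
    [0, 0, 0, 0, 0, 0, 94],
    [0, 0, 0, 0, 0, 0, 94]
  ]
}}

```text
t: 18.5
ee_pos: [0.5893, -0.1877, 0.1497]
tcp_rot: [0.758, 0.653, 0.0, 0.001]
contact_force: [0.5, 0.2, 0.4]
opening: 0.0938
```

```bash
python3 -c "
from h import *
delta(.5875,-.187,.148,-8.5)
o=get_obs();f=save('wrist','w12')
"
```

```text
t 18.5 pos [ 0.5893 -0.1877  0.1497] yaw -8.52 open 0.0938 F [0.5 0.2 0.4] | turn [ 0.01  0.   -0.  ] shift [ 0.5 -1.9  1.7]
```

View pics/w12.png

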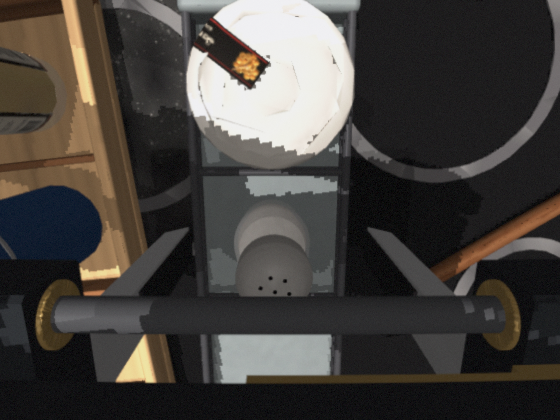

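>>> {"op": "servo_tool", "data": {
  "commands": [
    [0, 0, 0, 0, -1.3, 1, 80],
    [0, 0, 0, 0, 0, 0, 65],
    [0, 0, 0, 0, 0, 0, 50],
    [0, 0, 0, 0, 0, 0, 42],
    [0, 0, 0, 0, 0, 0, 34],
    [0, 0, 0, 0, 0, 0, 28],
    [0, 0, 0, 0, 0, 0, 28],
    [0, 0, 0, 0, 0, 0, 28],
    [0, 0, 0, 0, 0, 0, 28],
    [0, 0, 0, 0, 0, 0, 28]
  ],
  "squeeze": 18
}}

```text
t: 19.38
ee_pos: [0.5874, -0.1872, 0.1479]
tcp_rot: [0.758, 0.653, -0.0, -0.0]
contact_force: [-1.2, -0.8, -0.9]
opening: 0.0387
```

>>> {"op": "servo_tool", "data": {
  "commands": [
    [0, 0, 0, 0, 0, -4, 28],
    [0, 0, 0, 0, 0, -8, 28],
    [0, 0, 0, 0, 0, -12, 28],
    [0, 0, 0, 0, 0, -12, 28],
    [0, 0, 0, 0, 0, -12, 28],
    [0, 0, 0, 0, 0, -12, 28],
    [0, 0, 0, 0, 0, -8, 28],
    [0, 0, 0, 0, 0, 0, 28],
    [0, 0, 0, 0, 0, 0, 28]
  ]
}}

```text
t: 20.13
ee_pos: [0.5878, -0.1873, 0.2165]
tcp_rot: [0.758, 0.653, 0.0, 0.001]
contact_force: [-0.7, 0.8, -1.3]
opening: 0.039
```

```bash
python3 -c "
from h import *
delta(.4458,-.251,.218,-2.67)
o=get_obs();f=save('wrist','w13')
"
```

```text
t 20.13 pos [ 0.5878 -0.1873  0.2165] yaw -8.52 open 0.039 F [-0.7  0.8 -1.3] | turn [ 0.01  0.   -0.97] shift [ -70.3 -138.8   -1.5]
```

View pics/w13.png

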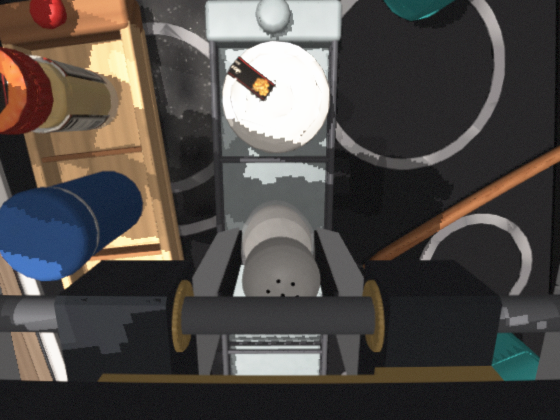

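>>> {"op": "servo_tool", "data": {
  "commands": [
    [0, 0, -0.47, -6, 0, 0, 28],
    [0, 0, -0.5, -16, 0, 0, 28],
    [0, 0, 0, -22, -4, 0, 28],
    [0, 0, 0, -18, -14, 0, 28],
    [0, 0, 0, -8, -24, 0, 28],
    [0, 0, 0, 0, -27, 0, 28],
    [0, 0, 0, 0, -27, 0, 28],
    [0, 0, 0, 0, -22, 0, 28],
    [0, 0, 0, 0, -14, 0, 28],
    [0, 0, 0, 0, -6, 0, 28],
    [0, 0, 0, 0, 0, 0, 28],
    [0, 0, 0, 0, 0, 0, 28]
  ]
}}

```text
t: 21.18
ee_pos: [0.4456, -0.2508, 0.2158]
tcp_rot: [0.724, 0.69, 0.0, 0.0]
contact_force: [0.1, 0.2, -1.2]
opening: 0.039
```

>>> {"op": "servo_tool", "data": {
  "commands": [
    [0, 0, 0, 0, 0, 0, 28],
    [0, 0, 0, 0, 0, 0, 28]
  ]
}}

```text
t: 21.35
ee_pos: [0.4461, -0.2507, 0.2159]
tcp_rot: [0.723, 0.69, 0.0, 0.0]
contact_force: [-0.5, -0.8, -0.5]
opening: 0.0387
```

```bash
python3 -c "
from h import *
delta(.4458,-.251,.15,-2.67)
o=get_obs();f=save('wrist','w14')
"
```

```text
t 21.35 pos [ 0.4461 -0.2507  0.2159] yaw -2.67 open 0.0387 F [-0.5 -0.8 -0.5] | turn [0.01 0.   0.  ] shift [-0.3 -0.3 65.9]
```

View pics/w14.png

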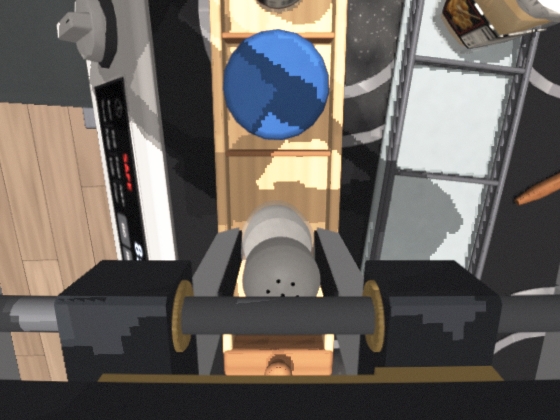

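>>> {"op": "servo_tool", "data": {
  "commands": [
    [0, 0, 0, 0, 0, 8, 28],
    [0, 0, 0, 0, 0, 14, 28],
    [0, 0, 0, 0, 0, 14, 28],
    [0, 0, 0, 0, 0, 12, 28],
    [0, 0, 0, 0, 0, 9, 28],
    [0, 0, 0, 0, 0, 5, 28],
    [0, 0, 0, 0, 0, 4, 28],
    [0, 0, 0, 0, 0, 0.7, 28],
    [0, 0, 0, 0, 0, 0, 28],
    [0, 0, 0, 0, 0, 0, 28]
  ]
}}

```text
t: 22.23
ee_pos: [0.4454, -0.2508, 0.1497]
tcp_rot: [0.724, 0.69, 0.0, 0.001]
contact_force: [0.1, -0.2, -0.0]
opening: 0.0392
```

>>> {"op": "servo_tool", "data": {
  "commands": [
    [0, 0, 0, 0, 0, 0.6, 28],
    [0, 0, 0, 0, 0, 0.6, 28],
    [0, 0, 0, 0, 0, 0, 28],
    [0, 0, 0, 0, 0, 0, 28]
  ]
}}

```text
t: 22.57
ee_pos: [0.4451, -0.2506, 0.1483]
tcp_rot: [0.724, 0.69, 0.0, 0.0]
contact_force: [0.3, 0.1, -0.9]
opening: 0.0387
```

>>> {"op": "servo_tool", "data": {
  "commands": [
    [0, 0, 0, 0, 0, 0.6, 28],
    [0, 0, 0, 0, 0, 0, 28],
    [0, 0, 0, 0, 0, 0, 28]
  ]
}}

```text
t: 22.82
ee_pos: [0.4452, -0.2506, 0.1479]
tcp_rot: [0.724, 0.69, 0.0, 0.0]
contact_force: [-0.6, 0.8, 2.4]
opening: 0.0392
```

>>> {"op": "servo_tool", "data": {
  "commands": [
    [0, 0, 0, 0, 0, 0.4, 28],
    [0, 0, 0, 0, 0, 0, 28],
    [0, 0, 0, 0, 0, 0, 28]
  ]
}}

```text
t: 23.07
ee_pos: [0.4451, -0.2507, 0.1478]
tcp_rot: [0.724, 0.69, 0.0, 0.0]
contact_force: [-1.0, 1.2, 6.2]
opening: 0.039
```

>>> {"op": "servo_tool", "data": {
  "commands": [
    [0, 0, 0, 0, 0, 0, 42],
    [0, 0, 0, 0, 0, 0, 48],
    [0, 0, 0, 0, 0, 0, 60],
    [0, 0, 0, 0, 0, 0, 75],
    [0, 0, 0, 0, 0, 0, 85],
    [0, 0, 0, 0, 0, -5, 88],
    [0, 0, 0, 0, 0, -15, 88],
    [0, 0, 0, 0, 0, -25, 88],
    [0, 0, 0, 0, 0, -30, 90],
    [0, 0, 0, 0, 0, -28, 94],
    [0, 0, 0, 0, 0, -12, 94],
    [0, 0, 0, 0, 0, 0, 94]
  ]
}}

```text
t: 24.07
ee_pos: [0.4464, -0.2515, 0.2657]
tcp_rot: [0.724, 0.69, 0.001, 0.004]
contact_force: [-0.6, -0.5, -0.2]
opening: 0.0941
```

```bash
python3 -c "
from h import *
delta(.5975,-.11,.262,-8.5)
o=get_obs();f=save('wrist','w15')
"
```

```text
t 24.07 pos [ 0.4464 -0.2515  0.2657] yaw -2.7 open 0.0941 F [-0.6 -0.5 -0.2] | turn [0.06 0.04 0.97] shift [162.3 128.5   3.7]
```

View pics/w15.png

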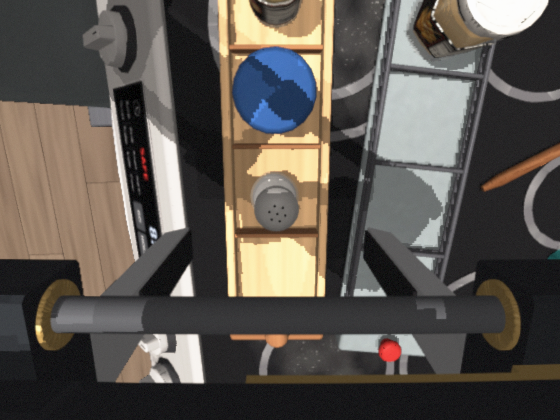

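>>> {"op": "servo_tool", "data": {
  "commands": [
    [0, 0, 0.5, 0, 8, 0, 94],
    [0, 0, 0.47, 5, 15, 0, 94],
    [0, 0, 0, 20, 22, 0, 94],
    [0, 0, 0, 30, 25, 0, 94],
    [0, 0, 0, 30, 23, 0, 94],
    [0, 0, 0, 30, 20, 0, 94],
    [0, 0, 0, 25, 10, 0, 94],
    [0, 0, 0, 15, 5, 0, 94],
    [0, 0, 0, 7, 0, 0, 94],
    [0, 0, 0, 0, 0, 0, 94],
    [0, 0, 0, 0, 0, 0, 94],
    [0, 0, 0, 0, 0, 0, 94]
  ]
}}

```text
t: 25.12
ee_pos: [0.5947, -0.1086, 0.2615]
tcp_rot: [0.758, 0.652, -0.001, -0.0]
contact_force: [0.8, -0.2, 0.0]
opening: 0.0942
```

```bash
python3 -c "
from h import *
delta(.5975,-.11,.152,-8.5)
o=get_obs();f=save('wrist','w16');np.save('pics/w16o.npy',o);P=T(f,o)
blob(f,P,(0,0,190),(180,50,255),.113,(180,120,380,300))
"
```

```text
t 25.12 pos [ 0.5947 -0.1086  0.2615] yaw -8.57 open 0.0942 F [ 0.8 -0.2  0. ] | turn [-0.01  0.01 -0.01] shift [ -1.    3.  109.5]
blob 281.5 279.5 r 41.5 -> [ 0.5903 -0.1546  0.113 ] rad mm 27.6
blob 282.5 189.0 r 24.5 -> [ 0.6007 -0.0887  0.113 ] rad mm 16.3
blob 279.1 132.4 r 10.9 -> [ 0.604  -0.0511  0.113 ] rad mm 7.2
blob 309.5 132.0 r 25.5 -> [ 0.6237 -0.0538  0.113 ] rad mm 17.0
blob 250.0 130.7 r 26.3 -> [ 0.5854 -0.0472  0.113 ] rad mm 17.5
```

View pics/w16.png

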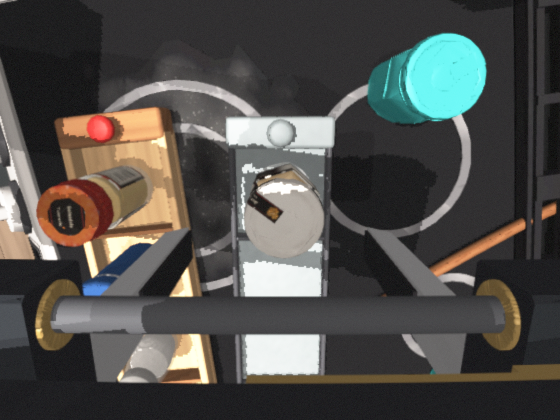

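```bash
python3 -c "
from h import *
f=load('w16');o=np.load('pics/w16o.npy',allow_pickle=True).item();P=T(f,o)
p=onplane(f,P,285,217,.113);print(p);delta(p[0],p[1],.152,-8.5)
"
```

```text
[ 0.59952123 -0.10849223  0.113     ]
t 25.17 pos [ 0.5948 -0.1088  0.2618] yaw -8.59 open 0.0939 F [ 0.3 -0.1 -0. ] | turn [-0.01  0.01 -0.02] shift [  1.    4.6 109.8]
```

>>> {"op": "servo_tool", "data": {
  "commands": [
    [0, 0, 0, 0, 2, 0, 94],
    [0, 0, 0, 0, 1.5, 10, 94],
    [0, 0, 0, 0, 0, 22, 94],
    [0, 0, 0, 0, 0, 25, 94],
    [0, 0, 0, 0, 0, 25, 94],
    [0, 0, 0, 0, 0, 18, 94],
    [0, 0, 0, 0, 0, 10, 94],
    [0, 0, 0, 0, 0, 0, 94],
    [0, 0, 0, 0, 0, 0, 94],
    [0, 0, 0, 0, 0, 0, 94]
  ]
}}

```text
t: 26.0
ee_pos: [0.5998, -0.1086, 0.1531]
tcp_rot: [0.758, 0.653, 0.001, 0.001]
contact_force: [0.8, 1.0, 0.4]
opening: 0.094
```

```bash
python3 -c "
from h import *
delta(.5985,-.109,.152,-8.5)
o=get_obs();f=save('wrist','w17')
"
```

```text
t 26.0 pos [ 0.5998 -0.1086  0.1531] yaw -8.53 open 0.094 F [0.8 1.  0.4] | turn [ 0.02  0.   -0.  ] shift [-0.6 -1.3  1.1]
```

View pics/w17.png

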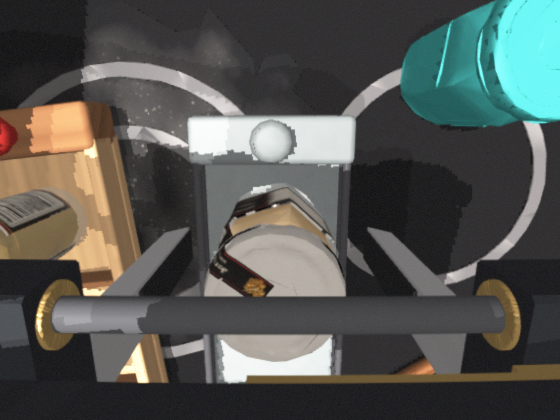

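>>> {"op": "servo_tool", "data": {
  "commands": [
    [0, 0, 0, 0, 0, 0.8, 80],
    [0, 0, 0, 0, 0, 0, 70],
    [0, 0, 0, 0, 0, 0, 63],
    [0, 0, 0, 0, 0, 0, 58],
    [0, 0, 0, 0, 0, 0, 50],
    [0, 0, 0, 0, 0, 0, 45],
    [0, 0, 0, 0, 0, 0, 45],
    [0, 0, 0, 0, 0, 0, 45],
    [0, 0, 0, 0, 0, 0, 45]
  ],
  "squeeze": 32
}}

```text
t: 26.8
ee_pos: [0.5991, -0.1082, 0.1514]
tcp_rot: [0.758, 0.653, 0.0, 0.0]
contact_force: [-0.5, -0.2, 2.0]
opening: 0.0573
```

>>> {"op": "servo_tool", "data": {
  "commands": [
    [0, 0, 0, 0, 0, -4, 45],
    [0, 0, 0, 0, 0, -8, 45],
    [0, 0, 0, 0, 0, -12, 45],
    [0, 0, 0, 0, 0, -12, 45],
    [0, 0, 0, 0, 0, -12, 45],
    [0, 0, 0, 0, 0, -12, 45],
    [0, 0, 0, 0, 0, -8, 45],
    [0, 0, 0, 0, 0, 0, 45],
    [0, 0, 0, 0, 0, 0, 45]
  ]
}}

```text
t: 27.55
ee_pos: [0.599, -0.1082, 0.2194]
tcp_rot: [0.758, 0.653, 0.0, 0.0]
contact_force: [0.2, 0.5, -3.8]
opening: 0.0574
```

```bash
python3 -c "
from h import *
delta(.4420,-.335,.221,-2.67)
o=get_obs();f=save('wrist','w18')
"
```

```text
t 27.55 pos [ 0.599  -0.1082  0.2194] yaw -8.52 open 0.0574 F [ 0.2  0.5 -3.8] | turn [ 0.    0.   -0.97] shift [-233.9 -146.2   -1.6]
```

View pics/w18.png

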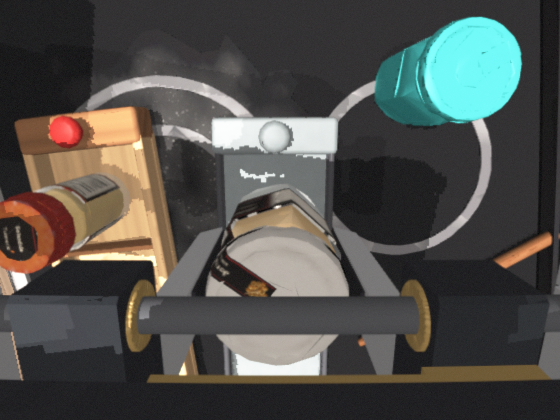

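>>> {"op": "servo_tool", "data": {
  "commands": [
    [0, 0, -0.47, -8, 0, 0, 45],
    [0, 0, -0.5, -16, 0, 0, 45],
    [0, 0, 0, -26, 0, 0, 45],
    [0, 0, 0, -30, 0, 0, 45],
    [0, 0, 0, -30, 0, 0, 45],
    [0, 0, 0, -28, 0, 0, 45],
    [0, 0, 0, -22, -8, 0, 45],
    [0, 0, 0, -22, -14, 0, 45],
    [0, 0, 0, -18, -20, 0, 45],
    [0, 0, 0, -14, -24, 0, 45],
    [0, 0, 0, -10, -26, 0, 45],
    [0, 0, 0, -8, -24, 0, 45]
  ]
}}

```text
t: 28.6
ee_pos: [0.4687, -0.3349, 0.2178]
tcp_rot: [0.724, 0.69, -0.0, -0.001]
contact_force: [0.1, -0.7, -3.9]
opening: 0.0573
```

>>> {"op": "servo_tool", "data": {
  "commands": [
    [0, 0, 0, -2, -16, 0, 45],
    [0, 0, 0, 0, -10, 0, 45],
    [0, 0, 0, 0, -4, 0, 45],
    [0, 0, 0, 0, 0, 0, 45],
    [0, 0, 0, 0, 0, 0, 45],
    [0, 0, 0, 0, 0, 0, 45]
  ]
}}

```text
t: 29.1
ee_pos: [0.4416, -0.3349, 0.2192]
tcp_rot: [0.723, 0.691, 0.0, 0.0]
contact_force: [0.0, 0.6, -4.1]
opening: 0.0574
```

```bash
python3 -c "
from h import *
delta(.4420,-.335,.153,-2.67)
o=get_obs();f=save('wrist','w19')
"
```

```text
t 29.1 pos [ 0.4416 -0.3349  0.2192] yaw -2.65 open 0.0574 F [ 0.   0.6 -4.1] | turn [0.01 0.   0.  ] shift [-0.1  0.4 66.2]
```

View pics/w19.png

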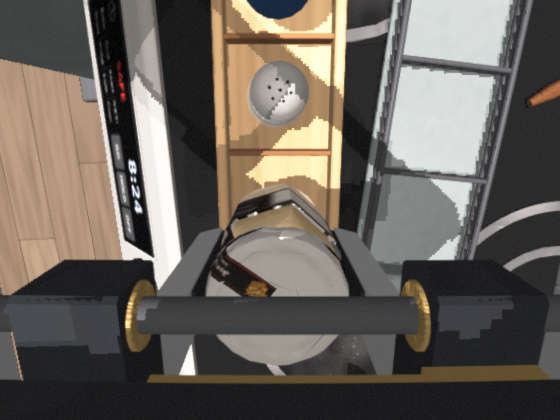

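>>> {"op": "servo_tool", "data": {
  "commands": [
    [0, 0, 0, 0, 0, 8, 45],
    [0, 0, 0, 0, 0, 14, 45],
    [0, 0, 0, 0, 0, 14, 45],
    [0, 0, 0, 0, 0, 12, 45],
    [0, 0, 0, 0, 0, 9, 45],
    [0, 0, 0, 0, 0, 5, 45],
    [0, 0, 0, 0, 0, 3, 45],
    [0, 0, 0, 0, 0, 0.5, 45],
    [0, 0, 0, 0, 0, 0, 45],
    [0, 0, 0, 0, 0, 0, 45]
  ]
}}

```text
t: 29.98
ee_pos: [0.4409, -0.3353, 0.1544]
tcp_rot: [0.724, 0.69, 0.0, 0.001]
contact_force: [-0.4, -0.2, -3.8]
opening: 0.0575
```

>>> {"op": "servo_tool", "data": {
  "commands": [
    [0, 0, 0, 0, 0, 0.6, 45],
    [0, 0, 0, 0, 0, 0.6, 45],
    [0, 0, 0, 0, 0, 0, 45],
    [0, 0, 0, 0, 0, 0, 45]
  ]
}}

```text
t: 30.32
ee_pos: [0.4405, -0.335, 0.1528]
tcp_rot: [0.724, 0.69, -0.0, 0.0]
contact_force: [0.9, 0.6, -4.2]
opening: 0.0579
```

>>> {"op": "servo_tool", "data": {
  "commands": [
    [0, 0, 0, 0, 0, 0.6, 45],
    [0, 0, 0, 0, 0, 0, 45],
    [0, 0, 0, 0, 0, 0, 45]
  ]
}}

```text
t: 30.57
ee_pos: [0.4405, -0.3349, 0.1519]
tcp_rot: [0.724, 0.69, -0.0, -0.0]
contact_force: [-0.1, 0.1, -4.2]
opening: 0.0576
```

>>> {"op": "servo_tool", "data": {
  "commands": [
    [0, 0, 0, 0, 0, 0.6, 45],
    [0, 0, 0, 0, 0, 0, 45],
    [0, 0, 0, 0, 0, 0, 45]
  ]
}}

```text
t: 30.82
ee_pos: [0.4405, -0.335, 0.1514]
tcp_rot: [0.724, 0.69, -0.0, 0.0]
contact_force: [-0.3, 0.4, -3.2]
opening: 0.0572
```

>>> {"op": "servo_tool", "data": {
  "commands": [
    [0, 0, 0, 0, 0, 0.5, 45],
    [0, 0, 0, 0, 0, 0, 45],
    [0, 0, 0, 0, 0, 0, 45]
  ]
}}

```text
t: 31.07
ee_pos: [0.4405, -0.335, 0.1514]
tcp_rot: [0.724, 0.69, -0.0, 0.0]
contact_force: [-0.8, 0.3, 2.2]
opening: 0.0574
```

>>> {"op": "servo_tool", "data": {
  "commands": [
    [0, 0, 0, 0, 0, 0.2, 45],
    [0, 0, 0, 0, 0, 0, 45],
    [0, 0, 0, 0, 0, 0, 60],
    [0, 0, 0, 0, 0, 0, 66],
    [0, 0, 0, 0, 0, 0, 76],
    [0, 0, 0, 0, 0, 0, 86],
    [0, 0, 0, 0, 0, 0, 92],
    [0, 0, 0, 0, 0, 0, 92]
  ]
}}

```text
t: 31.73
ee_pos: [0.4406, -0.335, 0.1505]
tcp_rot: [0.724, 0.69, -0.0, 0.0]
contact_force: [-0.0, 0.7, 0.9]
opening: 0.089
```

>>> {"op": "servo_tool", "data": {
  "commands": [
    [0, 0, 0, 0, 0, -5, 92],
    [0, 0, 0, 0, 0, -15, 92],
    [0, 0, 0, 0, 0, -25, 92],
    [0, 0, 0, 0, 0, -30, 92],
    [0, 0, 0, 0, 0, -30, 92],
    [0, 0, 0, 0, 0, -25, 92],
    [0, 0, 0, -10, 0, -10, 92],
    [0, 0, 0, -20, 0, 0, 92],
    [0, 0, 0, -20, 0, 0, 92],
    [0, 0, 0, 0, 0, 0, 92],
    [0, 0, 0, 0, 0, 0, 92],
    [0, 0, 0, 0, 0, 0, 92]
  ]
}}

```text
t: 32.73
ee_pos: [0.4379, -0.3841, 0.2904]
tcp_rot: [0.724, 0.69, 0.0, -0.001]
contact_force: [0.9, -0.4, -0.7]
opening: 0.0921
```

```bash
python3 -c "
from h import *
delta(.4420,-.335,.153,-2.67)
o=get_obs();f=save('wrist','w20');save('scene','s20');save('top','t20')
"
```

```text
t 32.73 pos [ 0.4379 -0.3841  0.2904] yaw -2.71 open 0.0921 F [ 0.9 -0.4 -0.7] | turn [-0.01 -0.01 -0.01] shift [ 49.2   1.8 137.4]
```

View pics/w20.png

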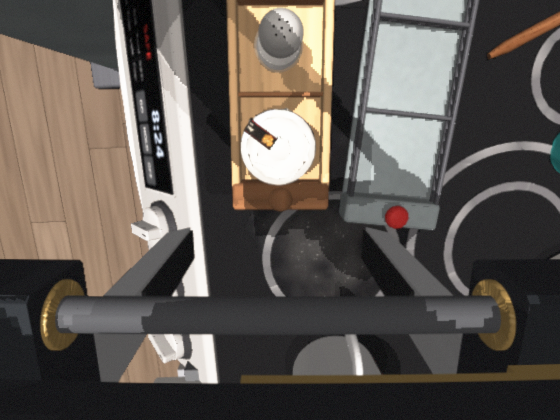

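View pics/t20.png

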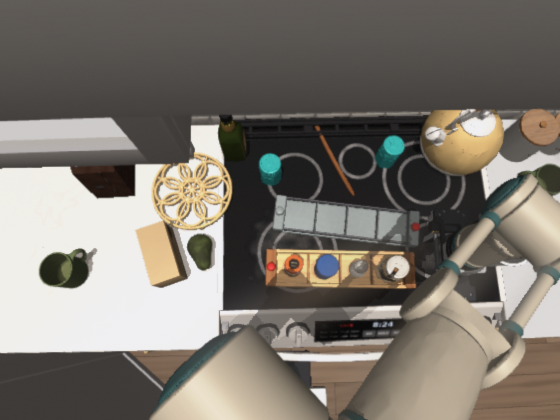

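View pics/s20.png

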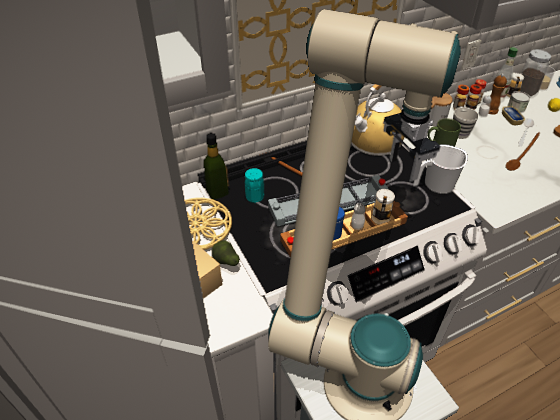

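```bash
python3 -c "
from h import *
f=load('t20');P=T(f);im=f['image'][:,:,::-1]
cv2.imwrite('pics/t20c.png',cv2.resize(im[235:300,255:425],None,fx=4.5,fy=4.5,interpolation=cv2.INTER_CUBIC))
k=np.array([.4552,-.0272]);u=np.array([-.0466,-.9989]);n=np.array([.9989,-.0466])
for nm,uu,v,z in(('spice',294,265,.12),('tin',327,266,.11),('salt',359,267,.1),('white',397.5,267,.113)):
  d=onplane(f,P,uu,v,z)[:2]-k;print(nm,(d@u).round(4),(d@n).round(4))
"
```

```text
spice 0.0573 -0.0037
tin 0.1381 -0.0034
salt 0.2181 -0.0032
white 0.3098 -0.0031
```

View pics/t20c.png

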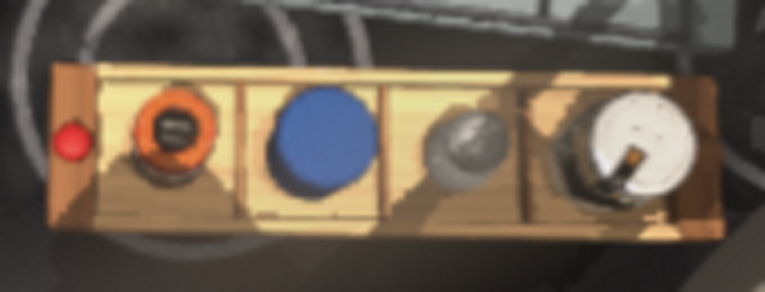

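```bash
python3 -c "
from h import *
print(bot.finish_job())"
```

```text
the job is handed in; nothing more can be done
None
```

I moved all four containers from the grey rack into the wooden rack, one at a time from the red-knob ends, and handed the job in at about 33 s. The order is spice jar, blue tin, salt shaker, white-lid jar. I lowered each until the force showed contact with the rack floor before releasing it.

In the last top view all four stand upright. The carton, avocado and turquoise look-alikes appear unmoved by eye. The arm was clear, with the tool at z 0.29 m.

| Container | Distance from red knob, measured | Bay centre | Off the row line |
|---|---|---|---|
| Spice jar | 57 mm | 56 mm | about 3–4 mm |
| Blue tin | 138 mm | 140 mm | about 3–4 mm |
| Salt shaker | 218 mm | 224 mm | about 3–4 mm |
| White-lid jar | 310 mm | 308 mm | about 3–4 mm |

All of these are within the 22 mm limit.

- **First height guess wrong:** I first took the knob centres to be at 65 mm. The two cameras then disagreed by about 1 cm on the wooden red knob. Triangulating put the knobs near 50 mm, and the views agreed after that.
- **Blue tin grip:** the gripper opening read 56 mm, between the body's 54 mm and the lid's 57 mm, so it may have held the tin near its lid. It did not visibly slip.

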